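# Lay out the lids of four turned boxes in order

### The arm

A 6-joint arm with a two-finger parallel gripper is mounted at the origin on the work surface. World frame = base frame: x ahead of the robot, y to its left, z up, the work surface at z = 0. Lengths are in m, angles in rad, forces in N, time in s.
With the tool pointing down it reaches from about 0.275 to 0.85 m from the base axis. Payload 5.2 kg.
Tool frame: the origin (TCP) lies between the finger pads; the fingertips stand 14 mm ahead of it and the grasp point (between the pads) lies 5 mm behind it; z points along the fingers, y is the direction in which the jaws open and shut (so a half turn about z gives the same grasp; the last joint's range is limited). The gripper opens to 85 mm and grips with 20 to 120 N. Pads are 22 mm wide; open, the fingers measure 114 mm over their backs; the gripper's body (76 mm by 85 mm) begins 54 mm behind the grasp point. The pads swing forward as they close: fully open they stand 13 mm farther back than shut.
Start: joints at [-1.408, 0.259, 1.535, -0, 1.348, -0.203], TCP at [0.197, -0.514, 0.215] pointing down, gripper open.
Joint ranges: [-3.14, 3.14], [-0.91, 2.08], [0.19, 2.58], [-1.22, 4.36], [0.22, 2.71], [-3.12, 3.12]. Speed limits (rad/s): [2.57, 2.57, 3.14, 3.14, 3.14, 3.14].

### API

Orientations are given as a unit quaternion [x, y, z, w].
In Python, from station import * gives the robot as it stands.
- The arm moves only by the tool move_arm, never from a script. Its argument "increments" is a list of rows, each a list of 7 numbers: the shift along the tool's x, y, z in units of 25 mm (1.0 is 25 mm), then the turn, a rotation vector about the tool's x, y, z in units of 5 degrees (1.0 is 5 degrees), then the opening in per cent of the stroke, from 0 (shut) to 100 (fully open). A call has 1 to 5 rows; each row is the pose to reach, as a shift and turn from the pose measured when the call began, along the tool's axes at that moment; what a row does not reach only later rows make up. A row lasts 1/12 s, in which the tool goes at most 41.7 mm and 7.16 degrees, less where a joint would pass 70% of its speed; a pose out of reach is approached as far as the arm can. A call with a gripper value outside its range is refused whole. The fingers move at their own pace and stop on an object; "squeeze" is the grip in N (left out, the last holds). Time passes only in rows, so rows that repeat a pose let the fingers close. It gives the time, the measured TCP pose, the force and the opening at its end, in the units of the state.
- observe(): the state, without advancing time (a new reading comes with each control period).
- read_camera(name): name is "scene" or "top"; returns the picture (400x640x3 uint8, red, green, blue); there is no depth.
- camera_model(name): a dict with "fx", "fy", "cx", "cy" (pixels), "R" (3x3) and "t" (3): a world point X has camera coordinates R X + t. Camera axes: x right, y down, z forward; pixel columns grow to the right and rows downward; lengths in m; the calibration is good to about 2 mm. A picture is of the moment at which its call begins. camera_model takes no time and is no camera call.
- sign_off(): hands the job in, once; it reports no verdict.
Trained networks look in the newest picture that a camera, given by its name, has taken for a name from the list of things; names that differ only in an ending like _2 or _b are one class to them, and where a whole thing is asked for, a point or a joint stands for the part that bears it (a point fixed in the world has none). Each returns a list of dicts, best first, with "conf" (0 to 1); they miss things now and then, are a little off and sometimes report something else, mostly with a low value. They report only what shows in the picture. A call takes as long as a camera call. They do not tell look-alikes from the thing itself.
- recognise(camera, name): "bbox" ([left, top, width, height] in pixels, round what is visible of it).
- regions_of(camera, name): "region" (400x640 bool, what is visible of it) and "bbox" ([left, top, width, height] in pixels, round what is visible of it).
- tip_of(camera, name): "position" ([column, row] in pixels: a listed point, or the origin of a listed thing).
The state is a dict: "time": time; "q": joint angles; "qvel": joint speeds; "effort": joint torques, N m; "position": TCP position; "ee_rot": TCP orientation; "contact_force": force on the tool from outside, world axes, zero at the start; "ft_torque": the same for the moment, N m; "gripper_width": finger opening in m.
Only numpy, scipy, OpenCV 4.12 (cv2) and the standard library are available. Lean on these libraries where they do the work, as an engineer would, in place of code of your own. Each camera call takes 0.05 s, during which the arm holds its last target.

### The job

The four turned boxes on the board are to be oiled inside, and every lid is fitted to its own box. Take the lids off and lay them knob up in the lid tray, one to a compartment, in the same left-to-right order as their boxes stand, so that each can go back on its own box. Set the lids down gently rather than dropping them, and leave the boxes standing in their pockets.

Things in the scene. Friction and masses are not known exactly. Their poses are not given: they have to be found in the camera images.
- lid_ball: Turned pale-wood lid, about 35 g: disc 57 mm across, its top 13 mm above the origin, bearing a round ball knob, 23 mm across, widest 29 mm above the origin, top at 39.5 mm. Below the disc a spigot 45 mm across, 6 mm deep. Origin: centre of the spigot's underside; z up the knob. At the start loose on box_ball, its origin 6 mm below the rim; lifts straight off by the knob.
- lid_button: Turned pale-wood lid, about 35 g: disc 57 mm across, its top 13 mm above the origin, bearing a mushroom button, 30 mm across from 27 to 32 mm above the origin, top at 36.5 mm. Below the disc a spigot 45 mm across, 6 mm deep. Origin: centre of the spigot's underside; z up the knob. At the start loose on box_button, its origin 6 mm below the rim; lifts straight off by the knob.
- lid_finial: Turned pale-wood lid, about 35 g: disc 57 mm across, its top 13 mm above the origin, bearing a pointed finial with an upright bulb 19 mm across from 24 to 32 mm above the origin, tip at 48.5 mm. Below the disc a spigot 45 mm across, 6 mm deep. Origin: centre of the spigot's underside; z up the knob. At the start loose on box_finial, its origin 6 mm below the rim; lifts straight off by the knob.
- lid_spool: Turned pale-wood lid, about 35 g: disc 57 mm across, its top 13 mm above the origin, bearing a spool knob: waist 17 mm across, and a flat head 24 mm across from 36 to 40.5 mm (top) above the origin. Below the disc a spigot 45 mm across, 6 mm deep. Origin: centre of the spigot's underside; z up the knob. At the start loose on box_spool, its origin 6 mm below the rim; lifts straight off by the knob.
- box_ball: Turned pale-wood box, open at the top when its lid is off, low round-bellied, 73 mm across near half height, 52 mm high; mouth 50 mm inside, rim 58 mm outside. Loose (about 100 g), standing in a pocket of box_board. Origin: centre of its underside, z up.
- box_button: Turned pale-wood box, open at the top when its lid is off, straight-sided, 70 mm across, 58 mm high; mouth 50 mm inside, rim 58 mm outside. Loose (about 100 g), standing in a pocket of box_board. Origin: centre of its underside, z up.
- box_finial: Turned pale-wood box, open at the top when its lid is off, low-bellied and tapering to the mouth, 73 mm across, 64 mm high; mouth 50 mm inside, rim 58 mm outside. Loose (about 100 g), standing in a pocket of box_board. Origin: centre of its underside, z up.
- box_spool: Turned pale-wood box, open at the top when its lid is off, narrow below with a high shoulder, 73 mm across near the top, 70 mm high; mouth 50 mm inside, rim 58 mm outside. Loose (about 100 g), standing in a pocket of box_board. Origin: centre of its underside, z up.
- box_board: Dark wooden board, 80 x 360 x 16 mm, fixed on the bench, nearer or farther than the tray. Four round pockets 59 mm across, 8 mm deep, in a row at y = -132, -44, 44, 132 mm; a box stands in each, in any order. Origin: centre of its underside; x points away from the robot (within 0.2 rad), y to the robot's left.
- lid_tray: Dark wooden tray, 92 x 350 x 18 mm, fixed, empty: four equal compartments 80 x 80 mm inside, centres in a row at x = 0, y = -129, -43, 43, 129 mm. Walls and dividers 6 mm thick, 12 mm above the inner floor, which is 6 mm above the underside. Origin: centre of its underside; x points away from the robot (within 0.2 rad), y to the robot's left.
There are look-alikes about, which are no part of the job. Leave any turquoise look-alike of the lid_finial alone. What is shaped like the box_button but blue is not meant.

How it is judged:
By the outcome, as a careful person would: the job done as asked, in the order asked, and still so for the second after the job is handed in, with the robot touching nothing.
It also fails if it takes over 93 s, if anything falls off the work surface, if the arm or the gripper's body presses on something with over 40 N, if the wrist force passes 120 N, or if a joint passes its speed limit or range.

## Working session

There is one attempt and no reset: what is moved stays moved. The work goes in short steps, Python scripts to look and compute and a tool call to move; the robot and the scene stay as the last step left them, time stands still between calls to the robot, and variables do not carry over. Pictures are saved under pics/ and viewed, and the job is handed in when it is done.

Besides the shell and the picture viewer there is one more tool, called after "Request:" as name([rows], argument=value, ...), one row to a line, values as JSON. move_arm: Moves the arm, as the interface text tells. Its arguments: {"type":"object","properties":{"increments":{"type":"array","items":{"type":"array","items":{"type":"number"}}},"squeeze":{"type":"number"}},"required":["increments"]}

```bash
mkdir -p pics; ls; python3 - <<'E'
from station import *
import cv2
for c in ["scene","top"]:
    im=read_camera(c); cv2.imwrite(f"pics/{c}0.png",im[:,:,::-1])
    m=camera_model(c); print(c,{k:(v.tolist() if hasattr(v,'tolist') else v) for k,v in m.items()})
print(observe())
E
```

```text
pics
scene {'fx': 418.6360276704882, 'fy': 418.6360276704882, 'cx': 311.5232199150157, 'cy': 204.69873087990203, 'R': [[0.8506198251248102, 0.5256922878989846, 0.009671170982273627], [0.4385350698589736, -0.6992037945574926, -0.564624694979053], [-0.2900567282591847, 0.4845221069465608, -0.825291113651203]], 't': [-0.45825363406929603, -0.14152569555844274, 1.1340409790020896]}
top {'fx': 365.8229093399033, 'fy': 365.8229093399033, 'cx': 318.320582950021, 'cy': 201.6865672396297, 'R': [[0.016859008457665248, -0.999710360972012, -0.017174632427895287], [-0.9997655638468643, -0.016621556491554584, -0.01387592179854248], [0.013586433666918371, 0.017404540356096905, -0.999756215682207]], 't': [0.03828304982178053, 0.4941536906390579, 0.7740237959083789]}
{'time': 0.1, 'q': array([-1.40781487e+00,  2.59286232e-01,  1.53598047e+00,  2.49217446e-05,
        1.34801081e+00, -2.02790491e-01]), 'qvel': array([ 1.37518889e-03, -2.15042916e-03, -3.43456678e-03,  7.75587014e-05,
       -4.59605588e-04, -2.94321025e-04]), 'effort': array([ 3.99536162e-03, -4.46967494e+01, -2.91246021e+01, -1.12284283e-04,
        6.23989908e-03,  2.96672106e-06]), 'position': array([ 0.19667039, -0.51309411,  0.21444644]), 'ee_rot': array([ 9.83323075e-01,  1.81865388e-01,  2.89152478e-05, -8.42021827e-04]), 'contact_force': array([0.92099756, 0.63028508, 0.47083135]), 'ft_torque': array([ 0.01355663, -0.00171093, -0.03145212]), 'gripper_width': 0.08576626431264156}
```

View pics/scene0.png

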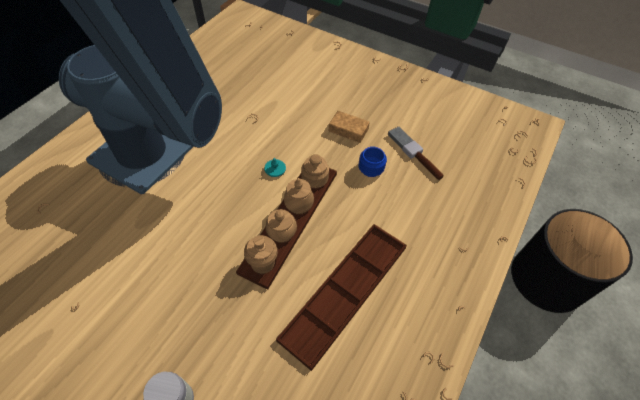

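View pics/top0.png

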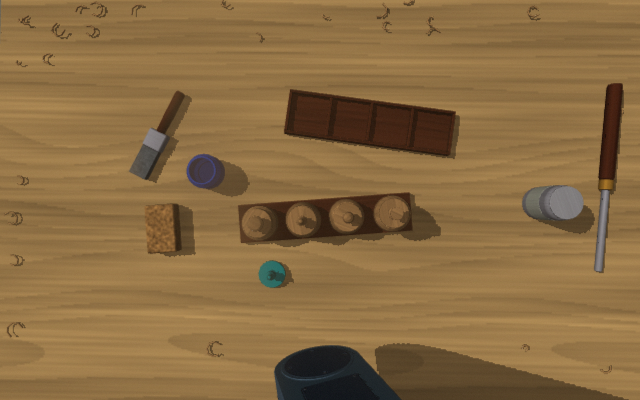

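The scene picture shows the board with four lidded boxes from (262,255) to (316,170), the empty tray centred near (343,295), a turquoise lid at (275,168) and a blue box at (373,160). In the top picture the boxes are at (259,222), (303,218), (348,214) and (392,212), the tray is near (370,122), the turquoise lid is at (273,274) and the blue box is at (205,171).

```bash
cat > h.py <<'E'
from station import *
import numpy as np, cv2
def unproj(c,uv,z):
    m=camera_model(c);R=np.array(m["R"]);t=np.array(m["t"])
    d=R.T@np.array([(uv[0]-m["cx"])/m["fx"],(uv[1]-m["cy"])/m["fy"],1]);o=-R.T@t
    return o+d*(z-o[2])/d[2]
def proj(c,X):
    m=camera_model(c);p=np.array(m["R"])@np.asarray(X)+np.array(m["t"])
    return np.array([m["fx"]*p[0]/p[2]+m["cx"],m["fy"]*p[1]/p[2]+m["cy"]])
def tri(uvs):
    A=[];b=[]
    for c,uv in uvs.items():
        m=camera_model(c);R=np.array(m["R"]);t=np.array(m["t"])
        a=(uv[0]-m["cx"])/m["fx"];e=(uv[1]-m["cy"])/m["fy"]
        A+=[a*R[2]-R[0],e*R[2]-R[1]];b+=[t[0]-a*t[2],t[1]-e*t[2]]
    s=np.linalg.lstsq(np.array(A),np.array(b),rcond=None); return s[0]
E
python3 - <<'E'
from h import *
print("t0",observe()["time"])
for c in ["top","scene"]:
    for n in ["lid_ball","lid_button","lid_finial","lid_spool","box_ball","box_button","box_finial","box_spool","box_board","lid_tray"]:
        for d in tip_of(c,n)[:4]: print(c,n,np.round(d["position"],1),round(d["conf"],2))
for n in ["box_board","lid_tray"]:
    r=regions_of("top",n)[0]
    np.save(n+".npy",r["region"])
    cs,_=cv2.findContours(r["region"].astype(np.uint8),0,1)
    k=np.vstack(cs); rect=cv2.minAreaRect(k)
    z=.016 if n=="box_board" else .018
    P=np.array([unproj("top",p,z) for p in cv2.boxPoints(rect)])
    print(n,rect,np.round(P,4).tolist(),np.round(P.mean(0),4))
    print([round(float(np.linalg.norm(P[i]-P[(i+1)%4])),4) for i in range(4)])
# crops
im=read_camera("top");sc=read_camera("scene")
a=cv2.resize(im[175:300,225:425],None,fx=4,fy=4,interpolation=2)
b=cv2.resize(sc[140:290,225:425],None,fx=4,fy=4,interpolation=2)
cv2.imwrite("pics/a1.png",a[:,:,::-1]);cv2.imwrite("pics/b1.png",b[:,:,::-1])
print(observe()["time"])
E
```

```text
t0 0.1
top lid_ball [346.5 218.9] 0.57
top lid_button [260.8 223.9] 0.82
top lid_button [395.8 212.7] 0.2
top lid_finial [301.7 218.7] 0.88
top lid_spool [258.1 223. ] 0.66
top lid_spool [393.1 214.2] 0.57
top lid_spool [364.  121.6] 0.53
top box_ball [343.4 214.8] 0.82
top box_button [212.8 174.6] 0.65
top box_button [261.6 223.3] 0.6
top box_finial [303.3 219.2] 0.76
top box_spool [387.7 213.6] 0.93
top box_spool [343.1 215.2] 0.71
top box_board [324.  217.4] 0.89
top lid_tray [365.7 121.4] 0.66
scene lid_ball [280.  222.1] 0.75
scene lid_button [316.9 164.7] 0.89
scene lid_finial [278.3 170.9] 0.7
scene lid_finial [297.2 190.4] 0.67
scene lid_spool [258.6 248.8] 0.86
scene box_button [317.7 184.4] 0.83
scene box_button [369.5 168.3] 0.73
scene box_finial [296.8 205. ] 0.93
scene box_spool [260.5 263.2] 0.62
scene box_board [290.5 221.8] 0.8
scene lid_tray [345.5 290.7] 0.67
box_board ((324.56195068359375, 216.83969116210938), (39.06597137451172, 171.7790985107422), 85.7809066772461) [[0.4863, 0.2161, 0.016], [0.5186, -0.1419, 0.016], [0.4376, -0.1489, 0.016], [0.4047, 0.2084, 0.016]] [0.4618 0.0334 0.016 ]
[0.3594, 0.0813, 0.3588, 0.0819]
lid_tray ((369.53790283203125, 122.45649719238281), (169.530029296875, 47.733306884765625), 7.352379322052002) [[0.6312, 0.1239, 0.018], [0.731, 0.1129, 0.018], [0.6896, -0.2383, 0.018], [0.5907, -0.2269, 0.018]] [ 0.6606 -0.0571  0.018 ]
[0.1004, 0.3537, 0.0995, 0.3531]
1.3
```

View pics/b1.png

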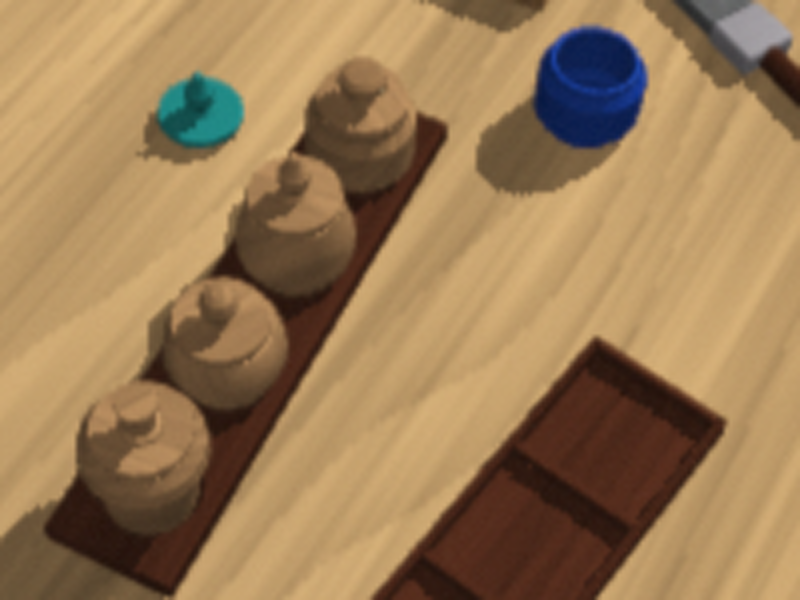

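View pics/a1.png

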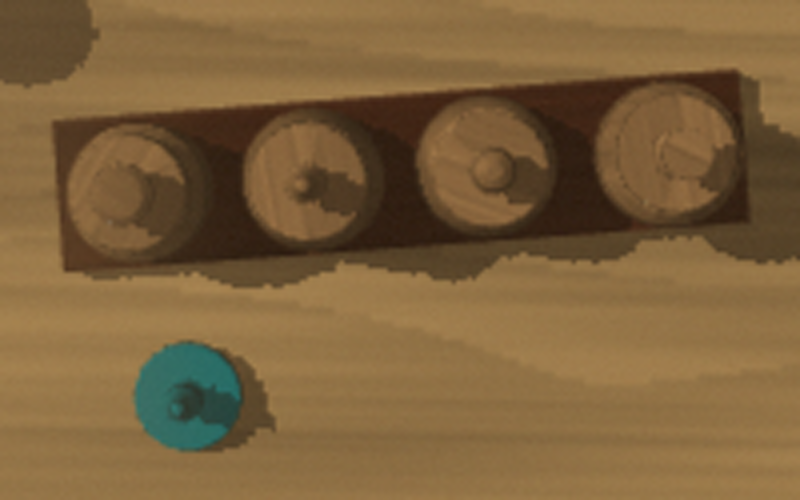

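```bash
cat > ov.py <<'E'
from h import *
def pose(c,yaw): 
    x=np.array([np.cos(yaw),np.sin(yaw),0]);y=np.array([-np.sin(yaw),np.cos(yaw),0]);return lambda a,b,z:np.array([c[0],c[1],0])+a*x+b*y+np.array([0,0,z])
B=pose((.4618,.0334),.0902); T=pose((.6606,-.0571),-.115)
knobs={"button":(.132,.060,.0365,.015),"finial":(.044,.066,.0485,.002),"ball":(-.044,.054,.029,.0115),"spool":(-.132,.072,.0405,.012)}
E
python3 - <<'E'
from ov import *
S=5
for c,(u0,v0,u1,v1) in {"top":(235,185,415,250),"scene":(230,145,345,290)}.items():
    im=read_camera(c)[v0:v1,u0:u1,::-1]; im=cv2.resize(im,None,fx=4,fy=4,interpolation=2).copy()
    def L(pts,col):
        p=np.array([(proj(c,X)-[u0,v0]+.5)*4 for X in pts]);cv2.polylines(im,[p.astype(int).reshape(-1,1,2)],True,col,1)
    L([B(.04,.18,.016),B(.04,-.18,.016),B(-.04,-.18,.016),B(-.04,.18,.016)],(0,255,0))
    th=np.linspace(0,6.28,40)
    for k,(y,o,h,r) in knobs.items():
        L([B(r*np.cos(a),y+r*np.sin(a),o+h) for a in th],(0,0,255))
        L([B(.0285*np.cos(a),y+.0285*np.sin(a),o+.013) for a in th],(255,255,0))
    cv2.imwrite(f"pics/ov_{c}.png",im)
c="top";u0,v0,u1,v1=275,80,465,165
im=read_camera(c)[v0:v1,u0:u1,::-1]; im=cv2.resize(im,None,fx=4,fy=4,interpolation=2).copy()
def L(pts,col):
    p=np.array([(proj(c,X)-[u0,v0]+.5)*4 for X in pts]);cv2.polylines(im,[p.astype(int).reshape(-1,1,2)],True,col,1)
L([T(.046,.175,.018),T(.046,-.175,.018),T(-.046,-.175,.018),T(-.046,.175,.018)],(0,255,0))
for y in (-.086,0,.086): L([T(.04,y,.018),T(-.04,y,.018)],(0,255,255))
cv2.imwrite("pics/ov_tray.png",im)
E
```

```text
(no output)
```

View pics/ov_top.png

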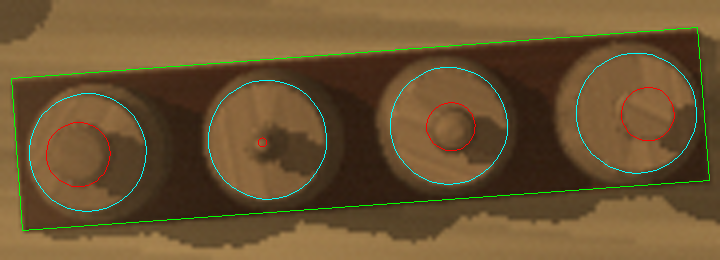

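View pics/ov_scene.png

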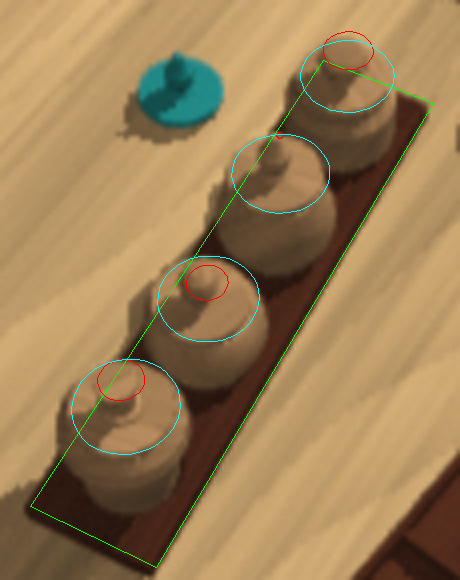

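View pics/ov_tray.png

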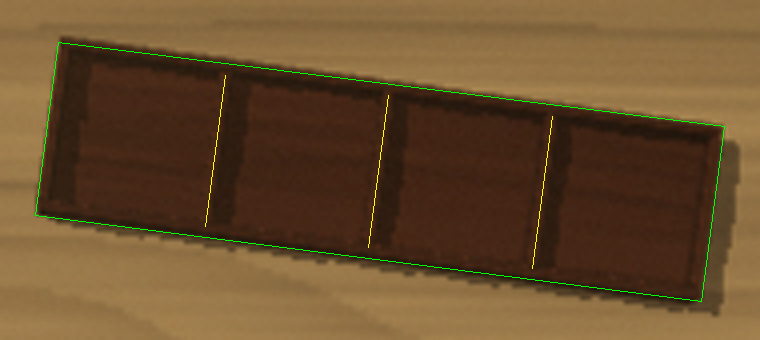

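In the close crops, the candidates left to right in the top picture are:
- button lid at (259,222)
- finial lid at (303,218), with the turquoise look-alike at (273,274) to be left alone
- ball lid at (348,214)
- spool lid at (392,212)

The blue box at (205,171) is not part of the job. The overlays agree with the picture to about 1–2 mm. The order to keep is button, finial, ball, spool.

```bash
cat > plan.py <<'E'
from ov import *
import sys
from scipy.spatial.transform import Rotation as Ro
def plan(P,yaw=np.pi/2):
    s=observe();R=Ro.from_quat(s["ee_rot"])
    Rt=Ro.from_matrix(np.array([[np.cos(yaw),np.sin(yaw),0],[np.sin(yaw),-np.cos(yaw),0],[0,0,-1]]))
    d=R.inv().apply(np.asarray(P)-s["position"])/.025
    r=np.degrees((R.inv()*Rt).as_rotvec())/5
    print("t",round(s["time"],2),"pos",np.round(s["position"],4),"F",np.round(s["contact_force"],1),"w",round(s["gripper_width"],4))
    print("shift",np.round(d,2),"turn",np.round(r,2))
G={"button":.030,"finial":.030,"ball":.030,"spool":.033}
slot={"button":.129,"finial":.043,"ball":-.043,"spool":-.129}
def pick(k): y,o,_,_=knobs[k]; return B(0,y,o+G[k])
def place(k): return T(0,slot[k],.006+G[k])
E
python3 - <<'E'
from plan import *
for k in G: print(k,np.round(pick(k),4),np.round(place(k),4))
p=pick("spool");p[2]=.2
plan(p)
E
```

```text
button [0.4499 0.1649 0.09  ] [0.6754 0.071  0.036 ]
finial [0.4578 0.0772 0.096 ] [ 0.6655 -0.0144  0.036 ]
ball [ 0.4658 -0.0104  0.084 ] [ 0.6557 -0.0998  0.036 ]
spool [ 0.4737 -0.0981  0.105 ] [ 0.6458 -0.1852  0.039 ]
t 1.45 pos [ 0.1967 -0.5136  0.2152] F [-0.2  0.2 -0.7] w 0.0857
shift [ 16.29 -11.56   0.61] turn [ -0.     0.   -13.81]
```

Request:
move_arm([
  [1.6, -1.2, 0, 0, 0, -1.4, 60],
  [3.2, -2.3, 0, 0, 0, -2.8, 60],
  [4.8, -3.4, 0, 0, 0, -4.2, 60],
  [6.2, -4.5, 0, 0, 0, -5.6, 60],
  [7.4, -5.4, 0, 0, 0, -7, 60],
])

```text
time: 1.87
position: [0.3108, -0.3373, 0.2153]
ee_rot: [0.882, 0.471, 0.0, 0.0]
contact_force: [1.1, 0.3, 0.8]
gripper_width: 0.0515
```

```bash
python3 -c "
from plan import *
p=pick('spool');p[2]=.17
plan(p)"
```

```text
t 1.87 pos [ 0.3108 -0.3373  0.2153] F [1.1 0.3 0.8] w 0.0515
shift [11.58  0.1   1.81] turn [ 0.    0.   -6.75]
```

Request:
move_arm([
  [1.6, 0, 0.2, 0, 0, -1.4, 60],
  [3.2, 0, 0.5, 0, 0, -2.8, 60],
  [4.8, 0, 0.8, 0, 0, -4.2, 60],
  [6.4, 0, 1.1, 0, 0, -5.6, 60],
  [8.0, 0, 1.3, 0, 0, -6.75, 60],
])

```text
time: 2.28
position: [0.4225, -0.1691, 0.1825]
ee_rot: [0.705, 0.709, 0.0, 0.0]
contact_force: [0.2, -0.2, -0.2]
gripper_width: 0.0513
```

```bash
python3 -c "
from plan import *
p=pick('spool');p[2]=.17
plan(p)"
```

```text
t 2.28 pos [ 0.4225 -0.1691  0.1825] F [ 0.2 -0.2 -0.2] w 0.0513
shift [2.83 2.07 0.5 ] turn [0.01 0.   0.07]
```

Request:
move_arm([
  [1.3, 1.0, 0.3, 0, 0, 0.07, 60],
  [2.4, 1.8, 0.5, 0, 0, 0.07, 60],
  [2.83, 2.07, 0.5, 0, 0, 0.07, 60],
  [2.83, 2.07, 0.5, 0, 0, 0.07, 60],
  [2.83, 2.07, 0.5, 0, 0, 0.07, 60],
])

```text
time: 2.7
position: [0.4739, -0.0975, 0.1699]
ee_rot: [0.706, 0.708, -0.0, 0.0]
contact_force: [0.2, -1.0, -0.0]
gripper_width: 0.0511
```

```bash
python3 -c "
from plan import *
plan(pick('spool'))
im=read_camera('scene');cv2.imwrite('pics/s2.png',cv2.resize(im[90:290,180:400,::-1],None,fx=3,fy=3,interpolation=2))"
```

```text
t 2.7 pos [ 0.4739 -0.0975  0.1699] F [ 0.2 -1.  -0. ] w 0.0511
shift [-0.02 -0.01  2.59] turn [0.   0.01 0.03]
```

View pics/s2.png

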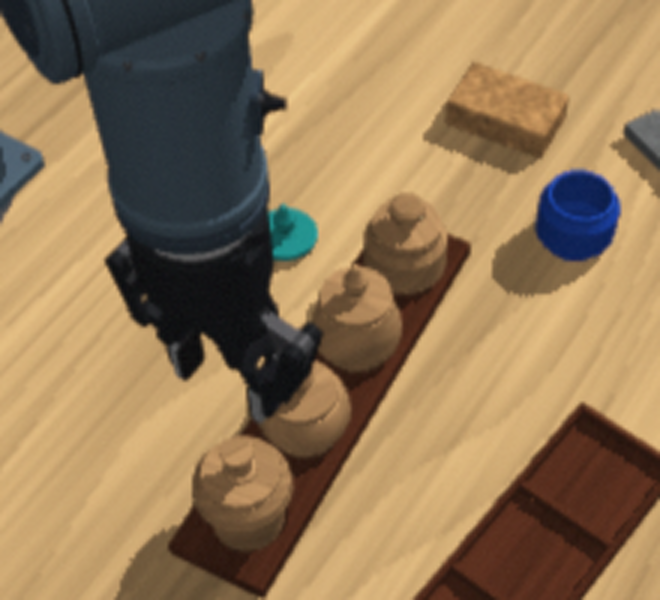

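The gripper hangs over the row with its jaws across it, between crop (185,365) and (265,405). By the calibration it is above the spool lid.

Request:
move_arm([
  [0, 0, 0.9, 0, 0, 0, 60],
  [0, 0, 1.7, 0, 0, 0, 60],
  [0, 0, 2.3, 0, 0, 0, 60],
  [0, 0, 2.55, 0, 0, 0, 60],
  [0, 0, 2.58, 0, 0, 0, 60],
], squeeze=25)

```text
time: 3.17
position: [0.4723, -0.0992, 0.1045]
ee_rot: [0.708, 0.707, -0.001, -0.001]
contact_force: [-0.6, -0.1, 0.4]
gripper_width: 0.0512
```

```bash
python3 -c "
from plan import *
plan(pick('spool'))
im=read_camera('scene');cv2.imwrite('pics/s3.png',cv2.resize(im[190:310,200:330,::-1],None,fx=5,fy=5,interpolation=2))"
```

```text
t 3.17 pos [ 0.4723 -0.0992  0.1045] F [-0.6 -0.1  0.4] w 0.0512
shift [ 0.04  0.06 -0.02] turn [-0.03 -0.   -0.01]
```

View pics/s3.png

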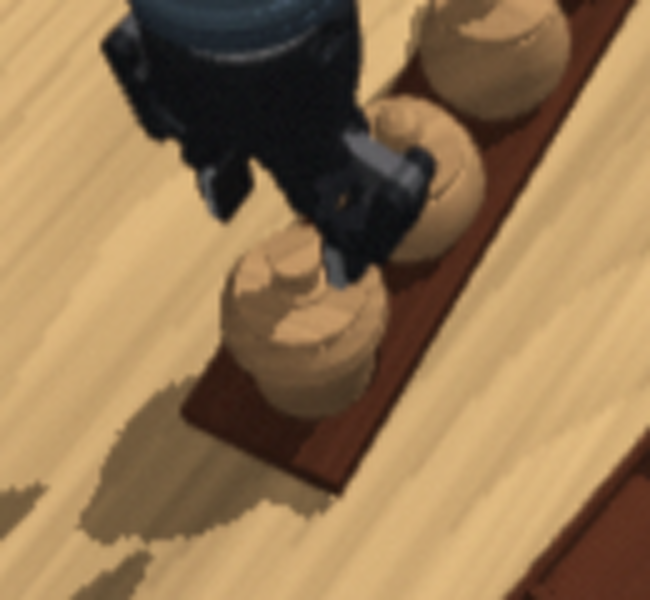

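```bash
python3 -c "
from plan import *
p=observe()['position']
for s in (-1,1):
  for dz in (-.014,-.005):
    X=p+[s*.0256,0,dz]; print(s,dz,(proj('scene',X)-[200,190]+.5)*5)
print((proj('scene',B(0,-.132,.1125))-[200,190]+.5)*5)
im=read_camera('top');cv2.imwrite('pics/t3.png',cv2.resize(im[150:270,330:460,::-1],None,fx=5,fy=5,interpolation=2))
"
```

```text
-1 -0.014 [253.64057737 248.32364664]
-1 -0.005 [251.24282679 237.61061347]
1 -0.014 [353.65518297 305.55093121]
1 -0.005 [352.08122082 295.14768196]
[301.52208101 250.16387559]
```

View pics/t3.png

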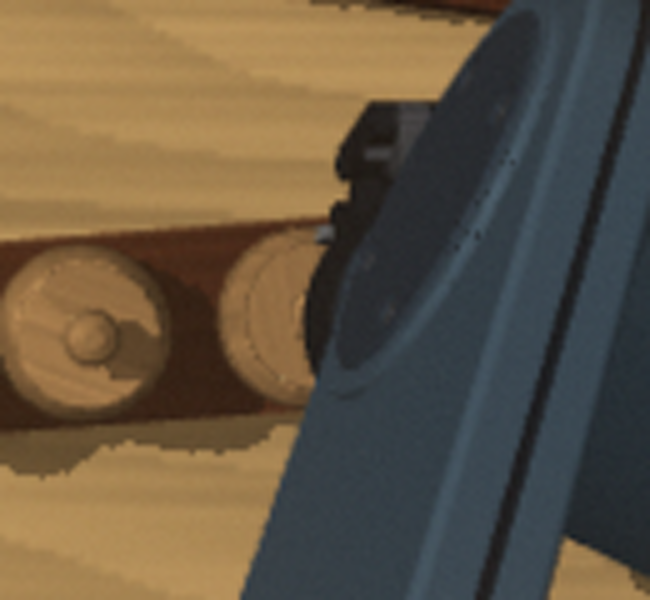

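```bash
python3 -c "
from plan import *
p=observe()['position']
u0,v0=225,205;S=10
im=cv2.resize(read_camera('scene')[v0:v0+60,u0:u0+70,::-1],None,fx=S,fy=S,interpolation=2).copy()
for s in (-1,1):
  for dz,c in ((-.008,(0,255,0)),(.006,(255,255,0)),(.02,(255,0,255))):
    q=[(proj('scene',p+[s*a,b,dz])-[u0,v0]+.5)*S for a,b in ((.0256,-.011),(.0256,.011),(.040,.011),(.040,-.011))]
    cv2.polylines(im,[np.array(q).astype(int).reshape(-1,1,2)],True,c,1)
cv2.imwrite('pics/s4.png',im)
"
```

```text
(no output)
```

View pics/s4.png

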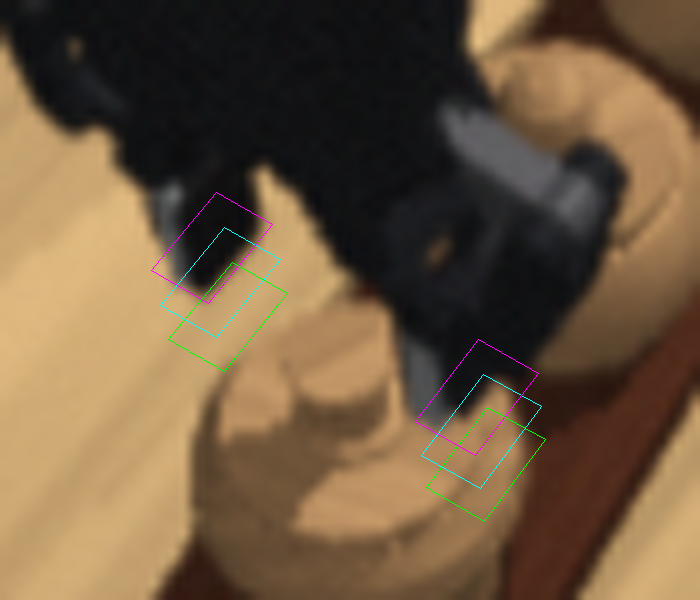

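Request:
move_arm([
  [0, 0, 0, 0, 0, 0, 50],
  [0, 0, 0, 0, 0, 0, 42],
  [0, 0, 0, 0, 0, 0, 36],
  [0, 0, 0, 0, 0, 0, 36],
], squeeze=20)

```text
time: 3.65
position: [0.4744, -0.0993, 0.1069]
ee_rot: [0.707, 0.707, 0.0, 0.002]
contact_force: [-0.2, -0.3, -0.2]
gripper_width: 0.0306
```

```bash
cat > look.py <<'E'
from plan import *
p=observe()['position'];w=observe()['gripper_width']/2
u0,v0=int(sys.argv[2]),int(sys.argv[3]);S=8
im=cv2.resize(read_camera('scene')[v0:v0+70,u0:u0+80,::-1],None,fx=S,fy=S,interpolation=2).copy()
for s in (-1,1):
  for dz,c in ((-.014,(0,255,0)),(0,(255,255,0)),(.014,(255,0,255))):
    q=[(proj('scene',p+[s*a,b,dz])-[u0,v0]+.5)*S for a,b in ((w,-.011),(w,.011))]
    cv2.polylines(im,[np.array(q).astype(int).reshape(-1,1,2)],True,c,1)
cv2.imwrite(sys.argv[1],im)
E
python3 look.py pics/s5.png 220 195
```

```text
(no output)
```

View pics/s5.png

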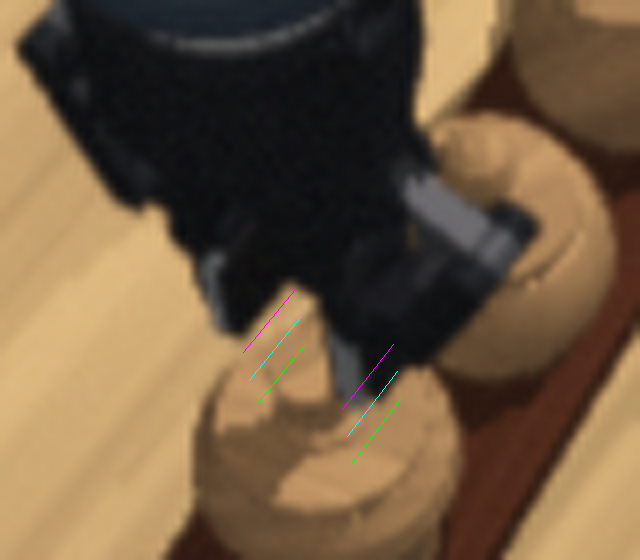

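Request:
move_arm([
  [0, 0, 0, 0, 0, 0, 32],
  [0, 0, 0, 0, 0, 0, 28],
  [0, 0, 0, 0, 0, 0, 24],
  [0, 0, 0, 0, 0, 0, 22],
  [0, 0, 0, 0, 0, 0, 22],
], squeeze=20)

```text
time: 4.12
position: [0.4743, -0.0992, 0.1067]
ee_rot: [0.707, 0.707, 0.0, 0.001]
contact_force: [-0.0, -0.7, -0.3]
gripper_width: 0.0189
```

```bash
python3 look.py pics/s6.png 220 195; python3 -c "
from plan import *
for i in range(6):
  plan(pick('spool')); read_camera('top')"
```

```text
t 4.17 pos [ 0.4743 -0.0992  0.1067] F [ 0.4 -0.8 -0.4] w 0.0182
shift [ 0.05 -0.02  0.07] turn [0.02 0.02 0.  ]
t 4.22 pos [ 0.4743 -0.0993  0.1067] F [ 0.2  0.6 -0.4] w 0.0188
shift [ 0.05 -0.02  0.07] turn [0.02 0.02 0.  ]
t 4.27 pos [ 0.4742 -0.0992  0.1067] F [-0.3  1.  -0.1] w 0.0187
shift [ 0.05 -0.02  0.07] turn [0.02 0.02 0.  ]
t 4.32 pos [ 0.4743 -0.0993  0.1068] F [ 0.   0.9 -0.4] w 0.0191
shift [ 0.05 -0.02  0.07] turn [ 0.02  0.02 -0.  ]
t 4.37 pos [ 0.4743 -0.0993  0.1068] F [-1.1 -0.1  0.5] w 0.019
shift [ 0.05 -0.02  0.07] turn [0.02 0.02 0.  ]
t 4.42 pos [ 0.4742 -0.0993  0.1067] F [0.1 0.8 0.2] w 0.0186
shift [ 0.05 -0.02  0.07] turn [ 0.02  0.02 -0.  ]
```

View pics/s6.png

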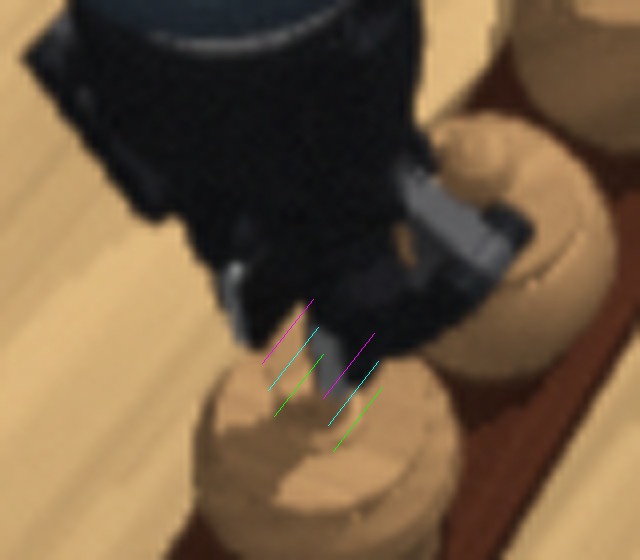

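The fingers closed to 19 mm without touching the 24 mm head, so the tips are still above it. I'll reopen, go lower while watching the force, and then close again.

Request:
move_arm([
  [0, 0, 0, 0, 0, 0, 45],
  [0, 0, 0, 0, 0, 0, 45],
  [0, 0, 0.15, 0, 0, 0, 45],
  [0, 0, 0.3, 0, 0, 0, 45],
  [0, 0, 0.4, 0, 0, 0, 45],
])

```text
time: 4.88
position: [0.474, -0.0992, 0.0961]
ee_rot: [0.707, 0.707, 0.0, 0.001]
contact_force: [-0.2, 0.7, -0.3]
gripper_width: 0.0384
```

Request:
move_arm([
  [0, 0, 0.1, 0, 0, 0, 36],
  [0, 0, 0.2, 0, 0, 0, 36],
  [0, 0, 0.2, 0, 0, 0, 36],
])

```text
time: 5.13
position: [0.4736, -0.099, 0.0904]
ee_rot: [0.707, 0.707, -0.0, 0.0]
contact_force: [-0.3, 0.6, 0.0]
gripper_width: 0.0303
```

```bash
python3 look.py pics/s7.png 220 195
```

```text
(no output)
```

View pics/s7.png

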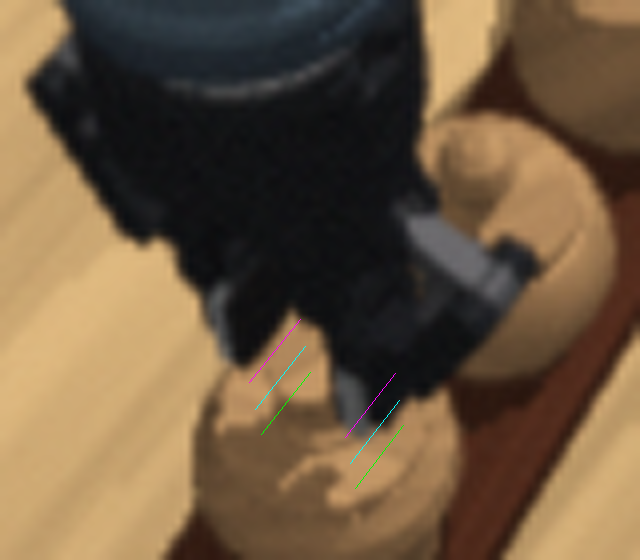

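Request:
move_arm([
  [0, 0, 0.08, 0, 0, 0, 36],
  [0, 0, 0.16, 0, 0, 0, 36],
  [0, 0, 0.2, 0, 0, 0, 36],
  [0, 0, 0.2, 0, 0, 0, 36],
])

```text
time: 5.52
position: [0.4736, -0.099, 0.0855]
ee_rot: [0.707, 0.707, -0.0, 0.0]
contact_force: [-0.5, -0.1, 0.4]
gripper_width: 0.0309
```

```bash
python3 look.py pics/s8.png 220 195
```

```text
(no output)
```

View pics/s8.png

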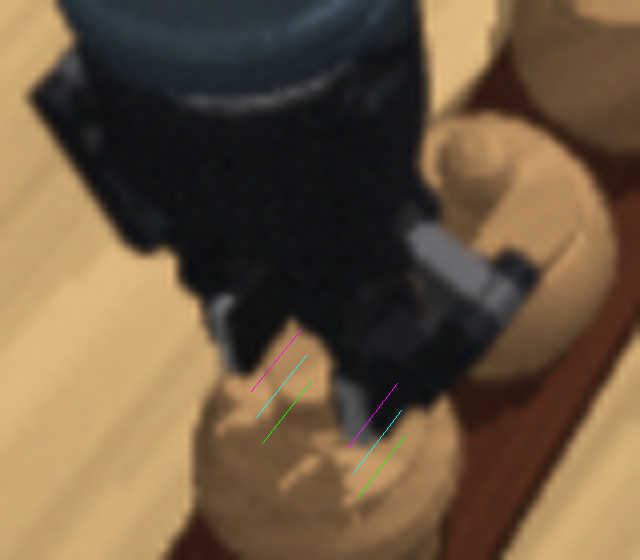

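Request:
move_arm([
  [0, 0, 0, 0, 0, 0, 30],
  [0, 0, 0, 0, 0, 0, 26],
  [0, 0, 0, 0, 0, 0, 22],
  [0, 0, 0, 0, 0, 0, 20],
  [0, 0, 0, 0, 0, 0, 20],
], squeeze=20)

```text
time: 5.98
position: [0.4737, -0.0991, 0.0858]
ee_rot: [0.707, 0.707, -0.0, 0.001]
contact_force: [-0.3, 0.2, 2.5]
gripper_width: 0.0225
```

```bash
python3 look.py pics/s9.png 220 195
```

```text
(no output)
```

View pics/s9.png

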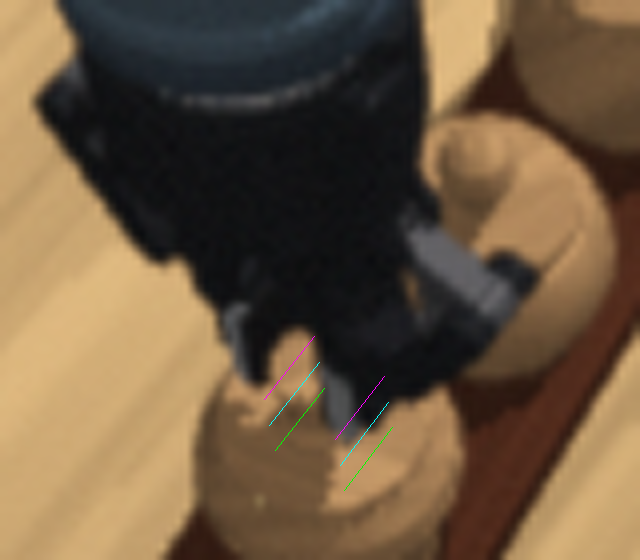

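Request:
move_arm([
  [0, 0, 0, 0, 0, 0, 36],
  [0, 0, 0, 0, 0, 0, 36],
  [0, 0, 0.1, 0, 0, 0, 36],
  [0, 0, 0.2, 0, 0, 0, 36],
  [0, 0, 0.25, 0, 0, 0, 36],
])

```text
time: 6.45
position: [0.4735, -0.099, 0.079]
ee_rot: [0.707, 0.707, -0.0, 0.0]
contact_force: [0.1, -0.4, 0.6]
gripper_width: 0.0309
```

Request:
move_arm([
  [0, 0, 0, 0, 0, 0, 30],
  [0, 0, 0, 0, 0, 0, 26],
  [0, 0, 0, 0, 0, 0, 22],
  [0, 0, 0, 0, 0, 0, 20],
  [0, 0, 0, 0, 0, 0, 20],
], squeeze=20)

```text
time: 6.87
position: [0.4735, -0.099, 0.079]
ee_rot: [0.707, 0.707, -0.0, 0.0]
contact_force: [0.6, 0.3, -0.4]
gripper_width: 0.0221
```

```bash
python3 look.py pics/s10.png 220 195
```

```text
(no output)
```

View pics/s10.png

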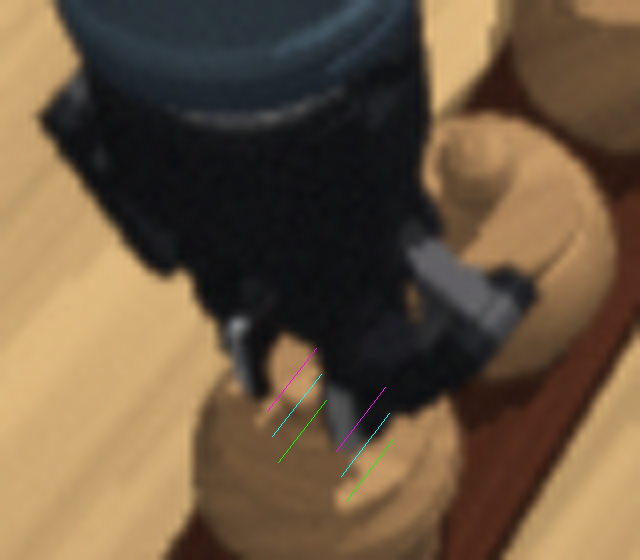

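Request:
move_arm([
  [0, 0, 0, 0, 0, 0, 36],
  [0, 0, 0, 0, 0, 0, 36],
  [0, 0, 0.1, 0, 0, 0, 36],
  [0, 0, 0.2, 0, 0, 0, 36],
  [0, 0, 0.28, 0, 0, 0, 36],
])

```text
time: 7.33
position: [0.4734, -0.099, 0.0717]
ee_rot: [0.707, 0.707, -0.0, 0.0]
contact_force: [-0.0, -0.1, 0.4]
gripper_width: 0.0308
```

Request:
move_arm([
  [0, 0, 0, 0, 0, 0, 30],
  [0, 0, 0, 0, 0, 0, 26],
  [0, 0, 0, 0, 0, 0, 20],
  [0, 0, 0, 0, 0, 0, 15],
  [0, 0, 0, 0, 0, 0, 15],
], squeeze=25)

```text
time: 7.75
position: [0.4734, -0.0989, 0.0718]
ee_rot: [0.707, 0.707, -0.0, 0.0]
contact_force: [-0.4, -0.4, 0.2]
gripper_width: 0.0221
```

```bash
python3 look.py pics/s11.png 220 195
```

View pics/s11.png

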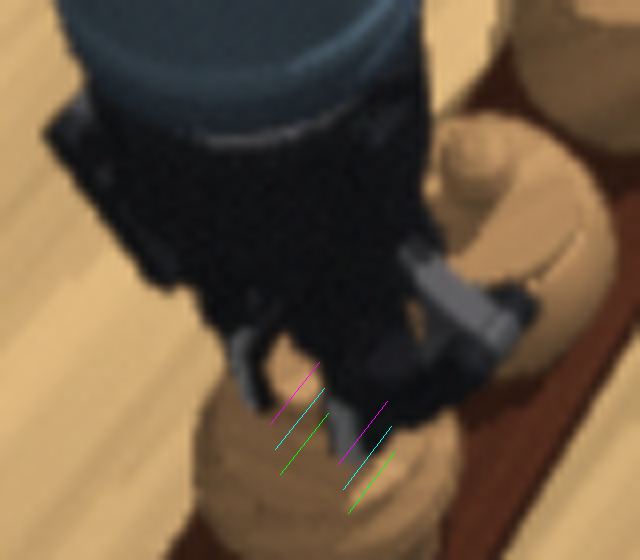

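Request:
move_arm([
  [0, 0, -0.1, 0, 0, 0, 15],
  [0, 0, -0.4, 0, 0, 0, 15],
  [0, 0, -0.8, 0, 0, 0, 15],
  [0, 0, -1.2, 0, 0, 0, 15],
  [0, 0, -1.6, 0, 0, 0, 15],
])

```text
time: 8.22
position: [0.4738, -0.0991, 0.1133]
ee_rot: [0.707, 0.707, -0.0, 0.001]
contact_force: [-0.1, -0.2, -0.1]
gripper_width: 0.0223
```

```bash
python3 look.py pics/s12.png 220 185; python3 -c "
from plan import *
im=read_camera('top');cv2.imwrite('pics/t12.png',cv2.resize(im[150:270,330:460,::-1],None,fx=5,fy=5,interpolation=2))"
```

```text
(no output)
```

View pics/s12.png

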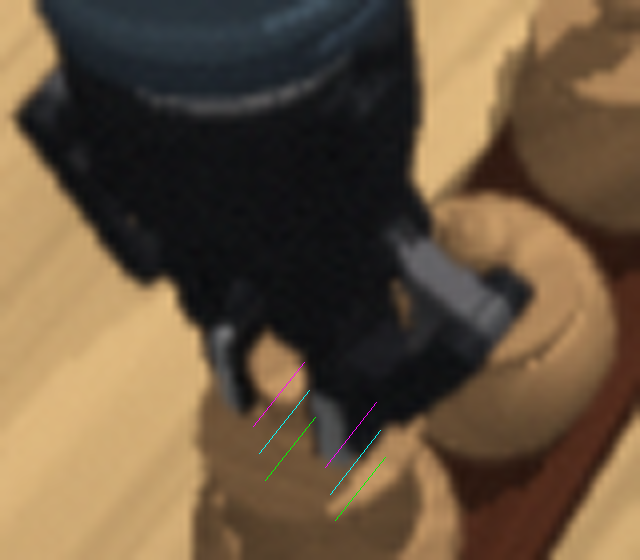

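View pics/t12.png

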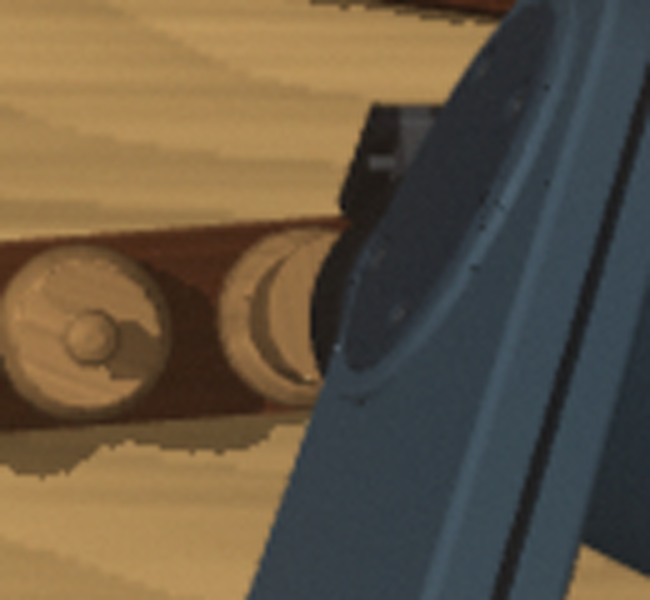

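The spool lid is up: in the top crop it has risen and shifted outward at (300,300), while its box still stands. Next I'll carry it to the rightmost compartment.

```bash
python3 -c "
from plan import *
p=place('spool');p[2]=.10
plan(p)"
```

```text
t 8.32 pos [ 0.475  -0.0996  0.1143] F [ 0.3  0.1 -0.4] w 0.0218
shift [-3.42  6.83  0.61] turn [0.05 0.03 0.  ]
```

Request:
move_arm([
  [-0.6, 1.2, 0, 0, 0, 0, 15],
  [-1.3, 2.6, 0, 0, 0, 0, 15],
  [-2.0, 4.0, 0, 0, 0, 0, 15],
  [-2.7, 5.4, 0.3, 0, 0, 0, 15],
  [-3.2, 6.4, 0.5, 0, 0, 0, 15],
])

```text
time: 8.73
position: [0.6379, -0.1813, 0.1026]
ee_rot: [0.707, 0.707, 0.001, 0.004]
contact_force: [0.2, -1.1, -0.1]
gripper_width: 0.0223
```

Request:
move_arm([
  [-0.3, 0.6, 0.1, 0, 0, 0, 15],
  [-0.3, 0.6, 0.1, 0, 0, 0, 15],
  [-0.3, 0.6, 0.1, 0, 0, 0, 15],
])

```text
time: 8.98
position: [0.6529, -0.1891, 0.099]
ee_rot: [0.707, 0.707, 0.001, 0.003]
contact_force: [-0.1, 1.4, -1.0]
gripper_width: 0.022
```

```bash
python3 -c "
from plan import *
p=place('spool');p[2]=.05
plan(p)
a=read_camera('scene')[180:330,220:400,::-1];b=read_camera('top')[60:210,340:520,::-1]
cv2.imwrite('pics/p1.png',cv2.resize(np.hstack([a,b]),None,fx=2.2,fy=2.2,interpolation=2))"
```

```text
t 8.98 pos [ 0.6529 -0.1891  0.099 ] F [-0.1  1.4 -1. ] w 0.022
shift [ 0.16 -0.29  1.96] turn [ 0.06  0.04 -0.01]
```

View pics/p1.png

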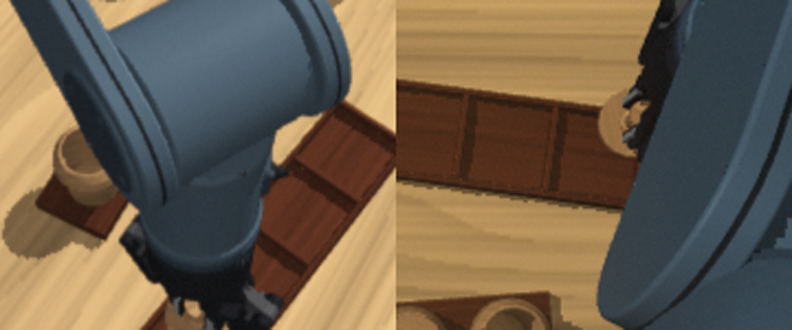

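```bash
python3 -c "
from plan import *
u0,v0=415,80;S=8
im=cv2.resize(read_camera('top')[v0:v0+70,u0:u0+80,::-1],None,fx=S,fy=S,interpolation=2).copy()
p=observe()['position']
th=np.linspace(0,6.28,40)
for z,r,c in ((p[2]+.013,.0285,(0,255,0)),(p[2]+.0405,.012,(255,255,0)),(p[2]-.014+.013,.0285,(0,0,255))):
    q=[(proj('top',[p[0]+r*np.cos(a),p[1]+r*np.sin(a),z])-[u0,v0]+.5)*S for a in th]
    cv2.polylines(im,[np.array(q).astype(int).reshape(-1,1,2)],True,c,1)
cv2.imwrite('pics/p2.png',im)"
```

```text
(no output)
```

View pics/p2.png

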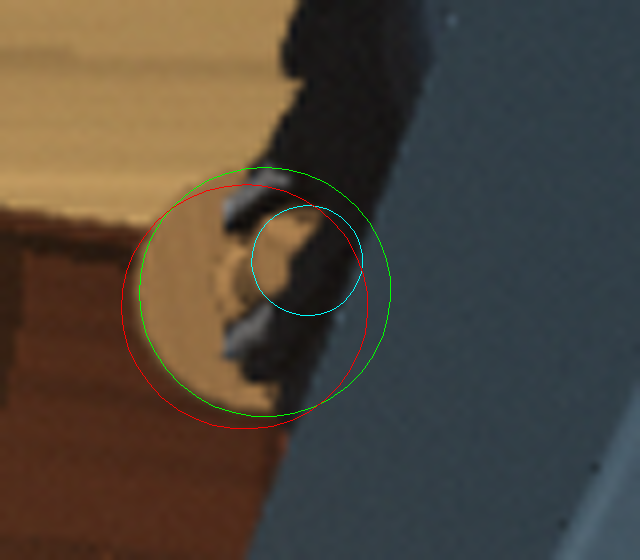

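The carried lid's left edge, at crop (138,300), agrees with the prediction. Now I'll lower it.

Request:
move_arm([
  [0.16, -0.29, 0.8, 0, 0, 0, 15],
  [0.16, -0.29, 1.6, 0, 0, 0, 15],
  [0.16, -0.29, 2.4, 0, 0, 0, 15],
  [0.16, -0.29, 2.8, 0, 0, 0, 15],
  [0.16, -0.29, 3.0, 0, 0, 0, 15],
])

```text
time: 9.55
position: [0.6436, -0.1835, 0.0239]
ee_rot: [0.707, 0.707, 0.0, 0.002]
contact_force: [-1.1, 0.5, 0.4]
gripper_width: 0.022
```

```bash
python3 -c "
from plan import *
p=place('spool');p[2]=.006
plan(p)
a=read_camera('scene')[240:380,240:380,::-1];b=read_camera('top')[60:200,390:530,::-1]
cv2.imwrite('pics/p3.png',cv2.resize(np.hstack([a,b]),None,fx=2.8,fy=2.8,interpolation=2))"
```

```text
t 9.55 pos [ 0.6436 -0.1835  0.0239] F [-1.1  0.5  0.4] w 0.022
shift [-0.07  0.09  0.72] turn [0.04 0.03 0.  ]
```

View pics/p3.png

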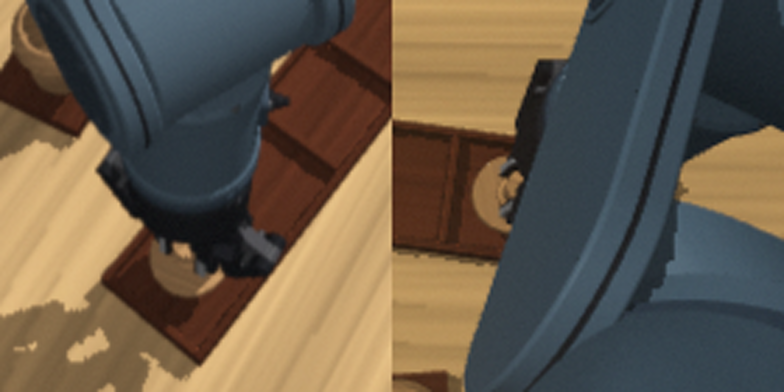

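The lid is inside the rightmost compartment, at scene crop (185,270) and top crop (490,190). I'll lower it to contact.

Request:
move_arm([
  [-0.07, 0.09, 0.15, 0, 0, 0, 15],
  [-0.07, 0.09, 0.3, 0, 0, 0, 15],
  [-0.07, 0.09, 0.42, 0, 0, 0, 15],
  [-0.07, 0.09, 0.5, 0, 0, 0, 15],
  [-0.07, 0.09, 0.54, 0, 0, 0, 15],
])

```text
time: 10.07
position: [0.6468, -0.1859, 0.0113]
ee_rot: [0.707, 0.707, 0.001, 0.003]
contact_force: [-0.6, -0.7, -0.2]
gripper_width: 0.0219
```

Request:
move_arm([
  [0, 0, 0.05, 0, 0, 0, 15],
  [0, 0, 0.1, 0, 0, 0, 15],
  [0, 0, 0.1, 0, 0, 0, 15],
])

```text
time: 10.32
position: [0.6467, -0.1858, 0.0086]
ee_rot: [0.707, 0.707, 0.0, 0.002]
contact_force: [-0.8, 0.7, -1.2]
gripper_width: 0.0222
```

Request:
move_arm([
  [0, 0, 0.05, 0, 0, 0, 15],
  [0, 0, 0.08, 0, 0, 0, 15],
  [0, 0, 0.08, 0, 0, 0, 15],
])

```text
time: 10.57
position: [0.6466, -0.1858, 0.0064]
ee_rot: [0.707, 0.707, 0.0, 0.002]
contact_force: [-0.2, -0.4, -0.3]
gripper_width: 0.022
```

```bash
python3 -c "
from plan import *
for i in range(4): plan([.6458,-.1852,.006]); read_camera('top')"
```

```text
t 10.57 pos [ 0.6466 -0.1858  0.0064] F [-0.2 -0.4 -0.3] w 0.022
shift [ 0.02 -0.03  0.02] turn [0.05 0.03 0.  ]
t 10.62 pos [ 0.6466 -0.1858  0.0065] F [-0.2  0.2 -0.9] w 0.0221
shift [ 0.02 -0.03  0.02] turn [0.05 0.03 0.  ]
t 10.67 pos [ 0.6467 -0.1858  0.0066] F [ 1.1  0.5 -0.2] w 0.0223
shift [ 0.02 -0.04  0.02] turn [ 0.05  0.03 -0.  ]
t 10.72 pos [ 0.6467 -0.1859  0.0066] F [ 0.5  0.2 -0.5] w 0.0228
shift [ 0.03 -0.04  0.02] turn [ 0.05  0.03 -0.  ]
```

Request:
move_arm([
  [0, 0, 0.04, 0, 0, 0, 15],
  [0, 0, 0.08, 0, 0, 0, 15],
  [0, 0, 0.08, 0, 0, 0, 15],
])

```text
time: 11.02
position: [0.6471, -0.186, 0.0053]
ee_rot: [0.707, 0.707, 0.001, 0.003]
contact_force: [-0.6, 0.9, 2.1]
gripper_width: 0.0225
```

Request:
move_arm([
  [0, 0, 0.04, 0, 0, 0, 15],
  [0, 0, 0.08, 0, 0, 0, 15],
  [0, 0, 0.08, 0, 0, 0, 15],
])

```text
time: 11.27
position: [0.6473, -0.1861, 0.0051]
ee_rot: [0.707, 0.707, 0.001, 0.003]
contact_force: [-3.8, 1.3, 11.3]
gripper_width: 0.0223
```

Contact came at z 0.005 with 11 N, as expected for a lid on the tray floor. I'll ease off and open.

Request:
move_arm([
  [0, 0, -0.06, 0, 0, 0, 15],
  [0, 0, -0.06, 0, 0, 0, 26],
  [0, 0, -0.06, 0, 0, 0, 30],
  [0, 0, -0.06, 0, 0, 0, 40],
  [0, 0, -0.06, 0, 0, 0, 50],
])

```text
time: 11.68
position: [0.6471, -0.186, 0.0061]
ee_rot: [0.707, 0.707, 0.001, 0.003]
contact_force: [0.7, -0.7, -0.6]
gripper_width: 0.0423
```

Request:
move_arm([
  [0, 0, -0.3, 0, 0, 0, 55],
  [0, 0, -1.2, 0, 0, 0, 55],
  [0, 0, -2.4, 0, 0, 0, 55],
  [0, 0, -3.6, 0, 0, 0, 55],
  [0.3, -1, -5.0, 0, 0, 0, 55],
])

```text
time: 12.1
position: [0.6249, -0.1796, 0.1301]
ee_rot: [0.707, 0.707, 0.001, 0.004]
contact_force: [0.4, -0.7, 0.8]
gripper_width: 0.047
```

```bash
python3 -c "
from plan import *
p=pick('ball');p[2]=.14
plan(p)
a=read_camera('scene')[240:380,240:380,::-1];b=read_camera('top')[60:200,390:530,::-1]
cv2.imwrite('pics/p4.png',cv2.resize(np.hstack([a,b]),None,fx=2.8,fy=2.8,interpolation=2))"
```

```text
t 12.1 pos [ 0.6249 -0.1796  0.1301] F [ 0.4 -0.7  0.8] w 0.047
shift [ 6.76 -6.36 -0.47] turn [ 0.08  0.05 -0.  ]
```

View pics/p4.png

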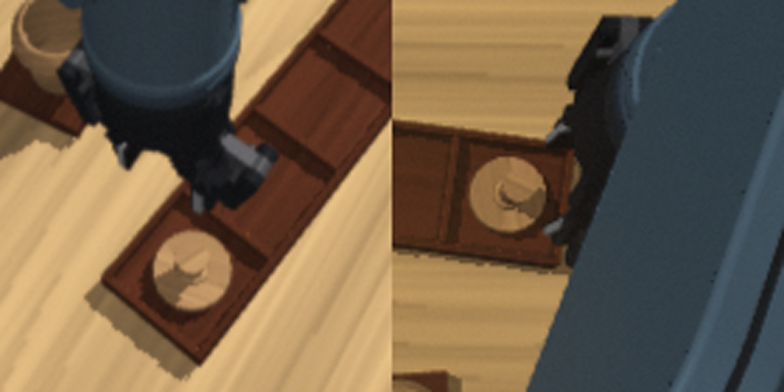

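The spool lid lies knob up in the rightmost compartment, at scene crop (192,270). The ball lid is next.

Request:
move_arm([
  [1.2, -1.1, -0.2, 0.08, 0.05, 0, 55],
  [2.4, -2.3, -0.4, 0.08, 0.05, 0, 55],
  [3.6, -3.4, -0.47, 0.08, 0.05, 0, 55],
  [4.8, -4.5, -0.47, 0.08, 0.05, 0, 55],
  [5.9, -5.5, -0.47, 0.08, 0.05, 0, 55],
])

```text
time: 12.62
position: [0.4842, -0.03, 0.1451]
ee_rot: [0.707, 0.707, 0.001, 0.003]
contact_force: [0.4, 1.2, 0.4]
gripper_width: 0.0464
```

```bash
python3 -c "
from plan import *
p=pick('ball');p[2]=.14
plan(p)"
```

```text
t 12.62 pos [ 0.4842 -0.03    0.1451] F [0.4 1.2 0.4] w 0.0464
shift [ 0.78 -0.74  0.2 ] turn [0.07 0.03 0.  ]
```

Request:
move_arm([
  [0.6, -0.6, 0.2, 0.05, 0.03, 0, 55],
  [0.78, -0.74, 0.2, 0.07, 0.03, 0, 55],
  [0.78, -0.74, 0.2, 0.07, 0.03, 0, 55],
  [0.78, -0.74, 0.2, 0.07, 0.03, 0, 55],
])

```text
time: 12.95
position: [0.4669, -0.011, 0.1404]
ee_rot: [0.707, 0.707, 0.0, 0.001]
contact_force: [-0.8, 0.7, 0.4]
gripper_width: 0.0466
```

```bash
python3 -c "
from plan import *
p=pick('ball');p[2]=.056
plan(p)"
```

```text
t 12.95 pos [ 0.4669 -0.011   0.1404] F [-0.8  0.7  0.4] w 0.0466
shift [ 0.03 -0.05  3.38] turn [0.02 0.01 0.01]
```

Request:
move_arm([
  [0.03, -0.05, 0.9, 0.02, 0.01, 0, 55],
  [0.03, -0.05, 1.8, 0.02, 0.01, 0, 55],
  [0.03, -0.05, 2.5, 0.02, 0.01, 0, 55],
  [0.03, -0.05, 2.9, 0.02, 0.01, 0, 50],
  [0.03, -0.05, 3.05, 0.02, 0.01, 0, 45],
])

```text
time: 13.37
position: [0.4662, -0.0115, 0.0624]
ee_rot: [0.707, 0.707, -0.001, -0.001]
contact_force: [0.9, 0.4, -0.2]
gripper_width: 0.0383
```

Request:
move_arm([
  [0, 0, 0.1, 0, 0, 0, 40],
  [0, 0, 0.25, 0, 0, 0, 40],
  [0, 0, 0.25, 0, 0, 0, 40],
])

```text
time: 13.62
position: [0.4668, -0.0121, 0.056]
ee_rot: [0.708, 0.707, -0.001, -0.001]
contact_force: [-0.6, 0.2, -0.7]
gripper_width: 0.0342
```

```bash
python3 look.py pics/s13.png 240 175;python3 -c "
from plan import *
p=pick('ball');p[2]=.056
plan(p)"
```

```text
t 13.67 pos [ 0.4667 -0.012   0.0563] F [0.1 0.9 0.1] w 0.0342
shift [ 0.06 -0.04  0.01] turn [-0.02  0.   -0.01]
```

View pics/s13.png

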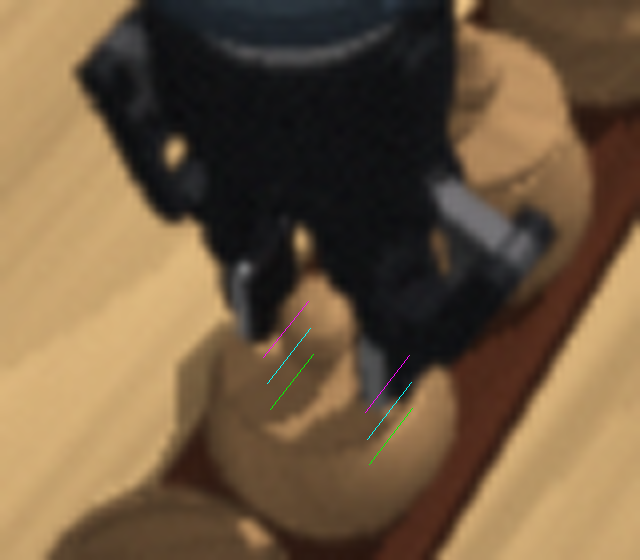

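The ball knob sits between the fingers at crop (315,305).

Request:
move_arm([
  [0.06, -0.02, 0, 0, 0, 0, 34],
  [0.06, -0.02, 0, 0, 0, 0, 28],
  [0.06, -0.02, 0, 0, 0, 0, 22],
  [0.06, -0.02, 0, 0, 0, 0, 14],
  [0.06, -0.02, 0, 0, 0, 0, 14],
], squeeze=25)

```text
time: 14.08
position: [0.4665, -0.0104, 0.057]
ee_rot: [0.707, 0.707, -0.0, -0.0]
contact_force: [-2.1, -0.2, 5.7]
gripper_width: 0.0209
```

Request:
move_arm([
  [0, 0, -0.1, 0, 0, 0, 14],
  [0, 0, -0.5, 0, 0, 0, 14],
  [0, 0, -1.0, 0, 0, 0, 14],
  [0, 0, -1.4, 0, 0, 0, 14],
])

```text
time: 14.42
position: [0.4665, -0.0104, 0.0925]
ee_rot: [0.707, 0.707, -0.0, -0.0]
contact_force: [-0.2, 0.0, 0.0]
gripper_width: 0.0207
```

```bash
python3 -c "
from plan import *
p=place('ball');p[2]=.08
plan(p)
a=read_camera('scene')[150:290,220:360,::-1];b=read_camera('top')[140:280,300:440,::-1]
cv2.imwrite('pics/p5.png',cv2.resize(np.hstack([a,b]),None,fx=2.8,fy=2.8,interpolation=2))"
```

```text
t 14.42 pos [ 0.4665 -0.0104  0.0925] F [-0.2  0.   0. ] w 0.0207
shift [-3.57  7.57  0.5 ] turn [-0.01  0.   -0.01]
```

View pics/p5.png

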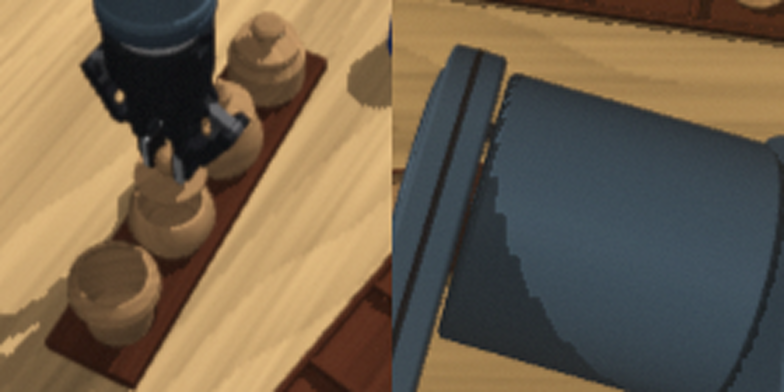

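The ball lid is off its box. I'll carry it to the third compartment.

Request:
move_arm([
  [0, 1.2, 0, 0, 0, 0, 14],
  [-0.5, 2.7, 0, 0, 0, 0, 14],
  [-1.3, 4.2, 0, 0, 0, 0, 14],
  [-2.1, 5.6, 0.1, 0, 0, 0, 14],
  [-2.9, 6.7, 0.3, 0, 0, 0, 14],
])

```text
time: 14.93
position: [0.6382, -0.0842, 0.0861]
ee_rot: [0.707, 0.707, 0.001, 0.002]
contact_force: [0.7, -0.6, 0.4]
gripper_width: 0.0211
```

```bash
python3 -c "
from plan import *
p=place('ball');p[2]=.03
plan(p)"
```

```text
t 14.93 pos [ 0.6382 -0.0842  0.0861] F [ 0.7 -0.6  0.4] w 0.0211
shift [-0.62  0.69  2.25] turn [ 0.05  0.02 -0.  ]
```

Request:
move_arm([
  [-0.4, 0.4, 0.1, 0.05, 0, 0, 14],
  [-0.62, 0.69, 0.6, 0.05, 0, 0, 14],
  [-0.62, 0.69, 1.3, 0.05, 0, 0, 14],
  [-0.62, 0.69, 1.9, 0.05, 0, 0, 14],
  [-0.62, 0.69, 2.25, 0.05, 0, 0, 14],
])

```text
time: 15.35
position: [0.6542, -0.0995, 0.0266]
ee_rot: [0.707, 0.707, -0.001, -0.001]
contact_force: [-0.5, 0.4, -0.3]
gripper_width: 0.0208
```

```bash
python3 -c "
from plan import *
p=place('ball');p[2]=.010
plan(p)
a=read_camera('scene')[220:360,240:380,::-1];b=read_camera('top')[60:200,350:490,::-1]
cv2.imwrite('pics/p6.png',cv2.resize(np.hstack([a,b]),None,fx=2.8,fy=2.8,interpolation=2))"
```

```text
t 15.35 pos [ 0.6542 -0.0995  0.0266] F [-0.5  0.4 -0.3] w 0.0208
shift [-0.01  0.06  0.67] turn [-0.04  0.   -0.  ]
```

View pics/p6.png

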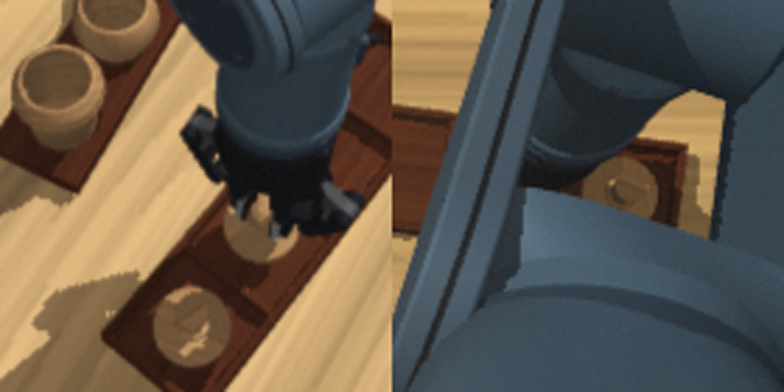

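It is inside the third compartment, at scene crop (262,235). I'll lower it in small steps.

Request:
move_arm([
  [-0.01, 0.06, 0.2, 0, 0, 0, 14],
  [-0.01, 0.06, 0.4, 0, 0, 0, 14],
  [-0.01, 0.06, 0.53, 0, 0, 0, 14],
  [-0.01, 0.06, 0.58, 0, 0, 0, 14],
  [-0.01, 0.06, 0.58, 0, 0, 0, 14],
])

```text
time: 15.87
position: [0.6552, -0.0994, 0.0126]
ee_rot: [0.707, 0.707, -0.002, -0.002]
contact_force: [0.7, 0.2, 0.1]
gripper_width: 0.0208
```

Request:
move_arm([
  [0, 0, 0.04, 0, 0, 0, 14],
  [0, 0, 0.1, 0, 0, 0, 14],
  [0, 0, 0.1, 0, 0, 0, 14],
])

```text
time: 16.12
position: [0.6552, -0.0993, 0.0101]
ee_rot: [0.707, 0.707, -0.002, -0.001]
contact_force: [0.5, -0.0, -0.6]
gripper_width: 0.021
```

Request:
move_arm([
  [0, 0, 0.04, 0, 0, 0, 14],
  [0, 0, 0.07, 0, 0, 0, 14],
  [0, 0, 0.07, 0, 0, 0, 14],
])

```text
time: 16.37
position: [0.6554, -0.0994, 0.0091]
ee_rot: [0.707, 0.707, -0.001, -0.001]
contact_force: [-1.8, -0.4, 3.7]
gripper_width: 0.0209
```

Request:
move_arm([
  [0, 0, 0.03, 0, 0, 0, 14],
  [0, 0, 0.06, 0, 0, 0, 14],
  [0, 0, 0.06, 0, 0, 0, 14],
])

```text
time: 16.62
position: [0.6554, -0.0994, 0.009]
ee_rot: [0.707, 0.707, -0.001, -0.001]
contact_force: [-4.6, 1.8, 9.1]
gripper_width: 0.0213
```

Request:
move_arm([
  [0, 0, -0.04, 0, 0, 0, 14],
  [0, 0, -0.04, 0, 0, 0, 26],
  [0, 0, -0.04, 0, 0, 0, 30],
  [0, 0, -0.04, 0, 0, 0, 40],
  [0, 0, -0.04, 0, 0, 0, 50],
])

```text
time: 17.03
position: [0.6553, -0.0994, 0.0096]
ee_rot: [0.707, 0.707, -0.001, -0.001]
contact_force: [0.2, 0.5, -0.0]
gripper_width: 0.0425
```

Request:
move_arm([
  [0, 0, -0.3, 0, 0, 0, 55],
  [0, 0, -1.2, 0, 0, 0, 55],
  [0, 0, -2.4, 0, 0, 0, 55],
  [0, 0, -3.8, 0, 0, 0, 55],
  [0.3, -1, -5.2, 0, 0, 0, 55],
])

```text
time: 17.45
position: [0.6347, -0.0936, 0.1396]
ee_rot: [0.707, 0.707, -0.001, 0.0]
contact_force: [0.6, -1.2, 1.0]
gripper_width: 0.0468
```

```bash
python3 -c "
from plan import *
p=pick('finial');p[2]=.15
plan(p)
a=read_camera('scene')[220:360,240:380,::-1];b=read_camera('top')[60:200,350:490,::-1]
cv2.imwrite('pics/p7.png',cv2.resize(np.hstack([a,b]),None,fx=2.8,fy=2.8,interpolation=2))"
```

```text
t 17.45 pos [ 0.6347 -0.0936  0.1396] F [ 0.6 -1.2  1. ] w 0.0468
shift [ 6.83 -7.08 -0.42] turn [-0.01  0.02 -0.01]
```

View pics/p7.png

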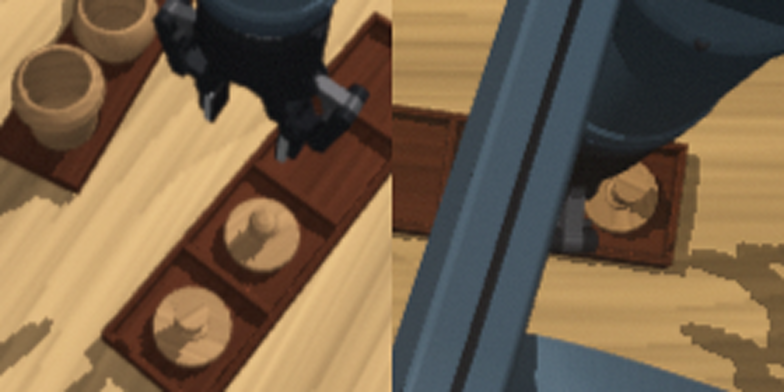

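The ball lid lies knob up in the third compartment, at scene crop (262,233). The finial lid is next.

Request:
move_arm([
  [1.1, -1.2, -0.2, 0, 0, 0, 55],
  [2.3, -2.4, -0.42, 0, 0, 0, 55],
  [3.4, -3.6, -0.42, 0, 0, 0, 55],
  [4.5, -4.7, -0.42, 0, 0, 0, 55],
  [5.6, -5.8, -0.42, 0, 0, 0, 55],
])

```text
time: 17.97
position: [0.4867, 0.0486, 0.1546]
ee_rot: [0.707, 0.707, 0.001, 0.003]
contact_force: [0.9, -0.0, 0.7]
gripper_width: 0.0468
```

```bash
python3 -c "
from plan import *
p=pick('finial');p[2]=.15
plan(p)"
```

```text
t 17.97 pos [0.4867 0.0486 0.1546] F [ 0.9 -0.   0.7] w 0.0468
shift [ 1.14 -1.16  0.17] turn [0.06 0.04 0.  ]
```

Request:
move_arm([
  [0.8, -0.8, 0.1, 0.06, 0.03, 0, 55],
  [1.1, -1.1, 0.17, 0.06, 0.03, 0, 55],
  [1.14, -1.16, 0.17, 0.06, 0.03, 0, 55],
  [1.14, -1.16, 0.17, 0.06, 0.03, 0, 55],
])

```text
time: 18.3
position: [0.4582, 0.0771, 0.1504]
ee_rot: [0.707, 0.708, 0.0, 0.001]
contact_force: [1.4, 0.1, -0.7]
gripper_width: 0.0468
```

```bash
python3 -c "
from plan import *
p=pick('finial');p[2]=.07
plan(p)"
```

```text
t 18.3 pos [0.4582 0.0771 0.1504] F [ 1.4  0.1 -0.7] w 0.0468
shift [ 0.01 -0.02  3.21] turn [0.02 0.01 0.02]
```

Request:
move_arm([
  [0, 0, 0.8, 0, 0, 0, 50],
  [0, 0, 1.6, 0, 0, 0, 50],
  [0, 0, 2.3, 0, 0, 0, 50],
  [0, 0, 2.75, 0, 0, 0, 45],
  [0, 0, 2.95, 0, 0, 0, 40],
])

```text
time: 18.72
position: [0.459, 0.0756, 0.0749]
ee_rot: [0.707, 0.707, -0.001, 0.0]
contact_force: [-0.2, 0.3, -0.3]
gripper_width: 0.0343
```

```bash
python3 look.py pics/s14.png 250 150;python3 -c "
from plan import *
p=pick('finial');p[2]=.07
plan(p)"
```

```text
t 18.77 pos [0.4588 0.0758 0.0748] F [-0.1  0.3 -0.5] w 0.0339
shift [ 0.06 -0.04  0.19] turn [-0.01  0.02 -0.  ]
```

View pics/s14.png

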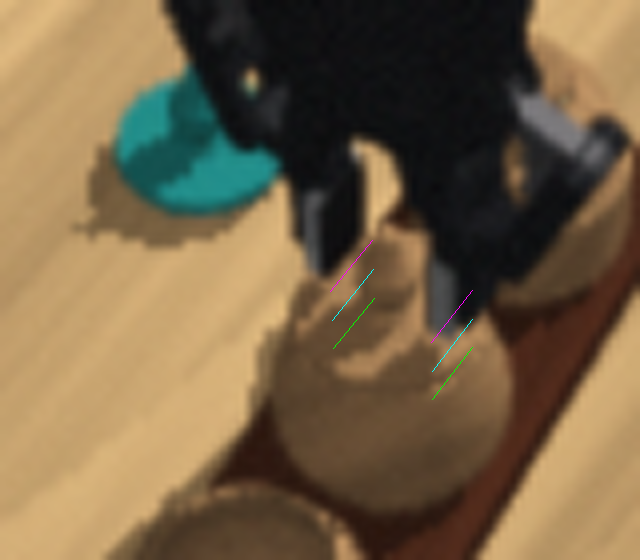

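The finial stands between the fingers at crop (395,245). I'll go down 5 mm and close.

Request:
move_arm([
  [0.04, -0.02, 0.1, 0, 0, 0, 38],
  [0.04, -0.02, 0.18, 0, 0, 0, 34],
  [0.04, -0.02, 0.18, 0, 0, 0, 28],
  [0.04, -0.02, 0.18, 0, 0, 0, 22],
  [0.04, -0.02, 0.18, 0, 0, 0, 16],
], squeeze=25)

```text
time: 19.18
position: [0.4586, 0.0767, 0.0709]
ee_rot: [0.707, 0.707, -0.0, 0.001]
contact_force: [-0.3, -0.1, 1.1]
gripper_width: 0.0172
```

Request:
move_arm([
  [0, 0, 0, 0, 0, 0, 9],
  [0, 0, 0, 0, 0, 0, 9],
  [0, 0, 0, 0, 0, 0, 9],
])

```text
time: 19.43
position: [0.4587, 0.0768, 0.0711]
ee_rot: [0.707, 0.707, -0.0, 0.001]
contact_force: [-0.7, 0.5, -0.1]
gripper_width: 0.0173
```

Request:
move_arm([
  [0, 0, -0.1, 0, 0, 0, 9],
  [0, 0, -0.5, 0, 0, 0, 9],
  [0, 0, -1.0, 0, 0, 0, 9],
  [0, 0, -1.4, 0, 0, 0, 9],
])

```text
time: 19.77
position: [0.4589, 0.0769, 0.1069]
ee_rot: [0.707, 0.707, -0.0, 0.001]
contact_force: [0.3, -0.1, -0.6]
gripper_width: 0.0169
```

```bash
python3 -c "
from plan import *
p=place('finial');p[2]=.08
plan(p)
a=read_camera('scene')[130:270,220:360,::-1]
cv2.imwrite('pics/p8.png',cv2.resize(a,None,fx=3.5,fy=3.5,interpolation=2))"
```

```text
t 19.77 pos [0.4589 0.0769 0.1069] F [ 0.3 -0.1 -0.6] w 0.0169
shift [-3.65  8.26  1.09] turn [0.01 0.02 0.  ]
```

View pics/p8.png

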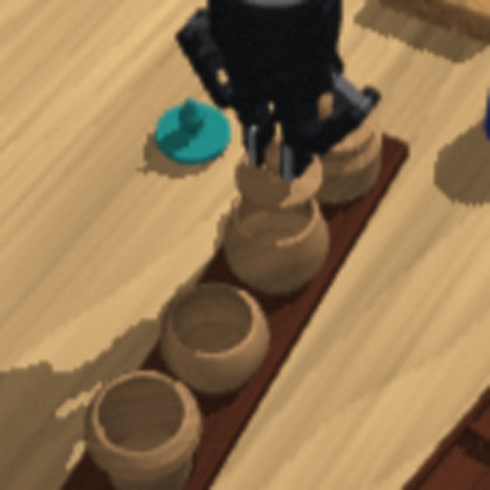

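The finial lid is lifted, at crop (278,180), and its box stayed in place. I'll carry it to the second compartment.

Request:
move_arm([
  [0, 1.2, 0, 0, 0, 0, 9],
  [-0.5, 2.7, 0, 0, 0, 0, 9],
  [-1.3, 4.2, 0.2, 0, 0, 0, 9],
  [-2.1, 5.7, 0.5, 0, 0, 0, 9],
  [-2.9, 7.0, 0.8, 0, 0, 0, 9],
])

```text
time: 20.23
position: [0.6374, 0.0039, 0.0896]
ee_rot: [0.707, 0.708, 0.001, 0.003]
contact_force: [0.7, -0.1, 0.3]
gripper_width: 0.0173
```

```bash
python3 -c "
from plan import *
p=place('finial');p[2]=.03
plan(p)"
```

```text
t 20.23 pos [0.6374 0.0039 0.0896] F [ 0.7 -0.1  0.3] w 0.0173
shift [-0.73  1.11  2.39] turn [0.07 0.02 0.01]
```

Request:
move_arm([
  [-0.5, 0.7, 0.1, 0.07, 0.02, 0, 9],
  [-0.73, 1.11, 0.6, 0.07, 0.02, 0, 9],
  [-0.73, 1.11, 1.4, 0.07, 0.02, 0, 9],
  [-0.73, 1.11, 2.0, 0.07, 0.02, 0, 9],
  [-0.73, 1.11, 2.39, 0.07, 0.02, 0, 9],
])

```text
time: 20.65
position: [0.6645, -0.0144, 0.0273]
ee_rot: [0.707, 0.707, -0.001, -0.001]
contact_force: [0.2, 0.2, -0.2]
gripper_width: 0.0173
```

```bash
python3 -c "
from plan import *
p=place('finial');p[2]=.012
plan(p)
a=read_camera('scene')[200:360,250:410,::-1]
cv2.imwrite('pics/p9.png',cv2.resize(a,None,fx=3,fy=3,interpolation=2))"
```

```text
t 20.65 pos [ 0.6645 -0.0144  0.0273] F [ 0.2  0.2 -0.2] w 0.0173
shift [0.   0.04 0.61] turn [-0.04 -0.01  0.01]
```

View pics/p9.png

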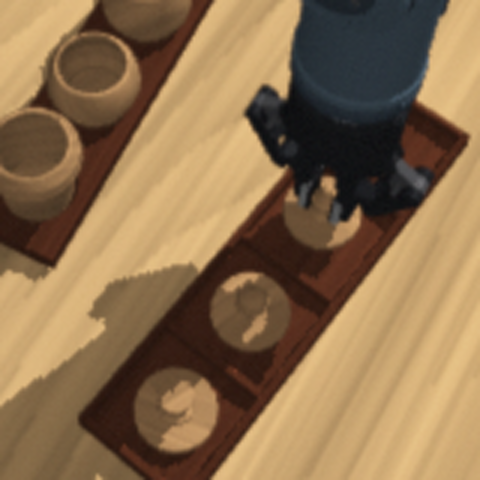

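Request:
move_arm([
  [0, 0.04, 0.2, 0, 0, 0, 9],
  [0, 0.04, 0.38, 0, 0, 0, 9],
  [0, 0.04, 0.48, 0, 0, 0, 9],
  [0, 0.04, 0.53, 0, 0, 0, 9],
  [0, 0.04, 0.53, 0, 0, 0, 9],
])

```text
time: 21.12
position: [0.6646, -0.014, 0.0131]
ee_rot: [0.707, 0.708, -0.001, -0.002]
contact_force: [-0.4, 0.6, -1.0]
gripper_width: 0.0171
```

Request:
move_arm([
  [0, 0, 0.04, 0, 0, 0, 9],
  [0, 0, 0.07, 0, 0, 0, 9],
  [0, 0, 0.07, 0, 0, 0, 9],
])

```text
time: 21.37
position: [0.6648, -0.014, 0.0117]
ee_rot: [0.707, 0.708, -0.001, -0.002]
contact_force: [0.5, 0.5, -0.8]
gripper_width: 0.0174
```

Request:
move_arm([
  [0, 0, 0.04, 0, 0, 0, 9],
  [0, 0, 0.06, 0, 0, 0, 9],
  [0, 0, 0.06, 0, 0, 0, 9],
])

```text
time: 21.62
position: [0.6649, -0.014, 0.0109]
ee_rot: [0.707, 0.708, -0.001, -0.002]
contact_force: [-2.2, -0.2, 3.9]
gripper_width: 0.0168
```

Contact came at 4 N, so I'll release.

Request:
move_arm([
  [0, 0, 0.0, 0, 0, 0, 14],
  [0, 0, 0.0, 0, 0, 0, 22],
  [0, 0, 0.0, 0, 0, 0, 30],
  [0, 0, 0.0, 0, 0, 0, 40],
  [0, 0, 0.0, 0, 0, 0, 50],
])

```text
time: 22.03
position: [0.6649, -0.014, 0.0107]
ee_rot: [0.707, 0.708, -0.001, -0.002]
contact_force: [-0.4, -0.4, -0.0]
gripper_width: 0.0424
```

Request:
move_arm([
  [0, 0, -0.3, 0, 0, 0, 55],
  [0, 0, -1.2, 0, 0, 0, 55],
  [0, 0, -2.4, 0, 0, 0, 55],
  [0, 0, -3.8, 0, 0, 0, 55],
  [0.3, -1, -5.2, 0, 0, 0, 55],
])

```text
time: 22.45
position: [0.6444, -0.0085, 0.1408]
ee_rot: [0.707, 0.707, -0.0, -0.0]
contact_force: [-0.0, -0.0, 1.9]
gripper_width: 0.0467
```

```bash
python3 -c "
from plan import *
p=pick('button');p[2]=.14
plan(p)
a=read_camera('scene')[200:360,250:410,::-1]
cv2.imwrite('pics/p10.png',cv2.resize(a,None,fx=3,fy=3,interpolation=2))"
```

```text
t 22.45 pos [ 0.6444 -0.0085  0.1408] F [-0.  -0.   1.9] w 0.0467
shift [ 6.93 -7.78  0.03] turn [-0.01  0.    0.  ]
```

View pics/p10.png

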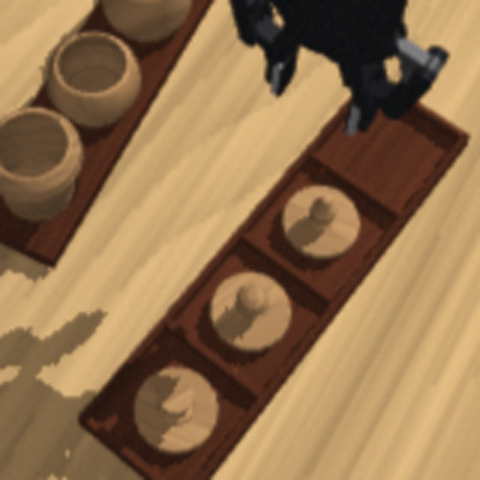

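Three lids are in place, at crop (177,408), (250,310) and (320,220). The button lid is next.

Request:
move_arm([
  [1.1, -1.2, -0.2, 0, 0, 0, 60],
  [2.3, -2.5, -0.2, 0, 0, 0, 60],
  [3.4, -3.7, -0.2, 0, 0, 0, 60],
  [4.6, -4.9, -0.2, 0, 0, 0, 60],
  [5.7, -6.2, 0, 0, 0, 0, 60],
])

```text
time: 22.92
position: [0.4898, 0.1337, 0.1498]
ee_rot: [0.707, 0.708, 0.003, 0.003]
contact_force: [0.6, 0.1, -0.4]
gripper_width: 0.0512
```

```bash
python3 -c "
from plan import *
p=pick('button');p[2]=.14
plan(p)"
```

```text
t 22.92 pos [0.4898 0.1337 0.1498] F [ 0.6  0.1 -0.4] w 0.0512
shift [ 1.25 -1.6   0.38] turn [0.08 0.   0.01]
```

Request:
move_arm([
  [0.7, -0.9, 0.1, 0.08, 0, 0, 60],
  [1.2, -1.5, 0.3, 0.08, 0, 0, 60],
  [1.25, -1.6, 0.38, 0.08, 0, 0, 60],
  [1.25, -1.6, 0.38, 0.08, 0, 0, 60],
])

```text
time: 23.25
position: [0.4488, 0.1656, 0.1401]
ee_rot: [0.706, 0.708, -0.0, 0.0]
contact_force: [0.7, -0.7, 1.2]
gripper_width: 0.0515
```

```bash
python3 -c "
from plan import *
p=pick('button');p[2]=.064
plan(p)"
```

```text
t 23.25 pos [0.4488 0.1656 0.1401] F [ 0.7 -0.7  1.2] w 0.0515
shift [-0.03  0.04  3.05] turn [0.   0.   0.04]
```

Request:
move_arm([
  [-0.02, 0.03, 0.8, 0, 0, 0, 58],
  [-0.02, 0.03, 1.6, 0, 0, 0, 55],
  [-0.02, 0.03, 2.2, 0, 0, 0, 52],
  [-0.02, 0.03, 2.6, 0, 0, 0, 50],
  [-0.02, 0.03, 2.75, 0, 0, 0, 48],
])

```text
time: 23.67
position: [0.4499, 0.1642, 0.0701]
ee_rot: [0.706, 0.708, -0.001, -0.0]
contact_force: [-0.3, 0.0, 0.1]
gripper_width: 0.0409
```

```bash
python3 look.py pics/s15.png 270 125;python3 -c "
from plan import *
p=pick('button');p[2]=.064
plan(p)"
```

```text
t 23.72 pos [0.4498 0.1643 0.0702] F [ 0.  -0.8 -0.1] w 0.0411
shift [0.02 0.   0.25] turn [-0.02  0.01  0.03]
```

View pics/s15.png

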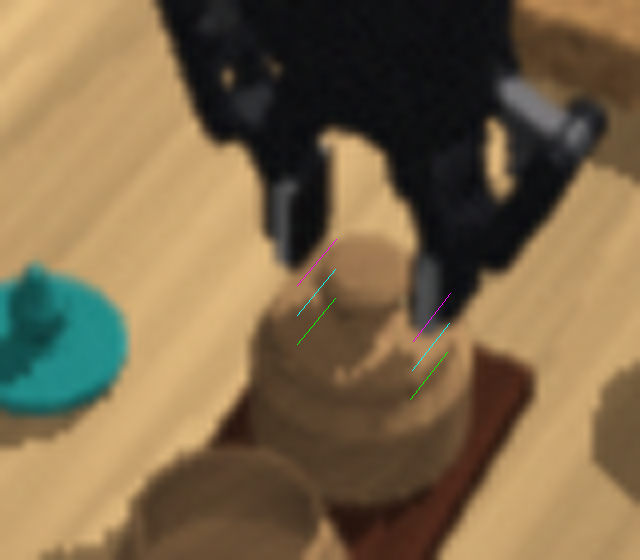

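The button knob is between the fingers at crop (365,265).

Request:
move_arm([
  [0.02, 0, 0.12, 0, 0, 0, 48],
  [0.02, 0, 0.24, 0, 0, 0, 44],
  [0.02, 0, 0.24, 0, 0, 0, 38],
  [0.02, 0, 0.24, 0, 0, 0, 32],
  [0.02, 0, 0.24, 0, 0, 0, 24],
], squeeze=25)

```text
time: 24.13
position: [0.4501, 0.1648, 0.0646]
ee_rot: [0.706, 0.708, -0.0, 0.0]
contact_force: [0.3, 0.9, -0.7]
gripper_width: 0.0274
```

Request:
move_arm([
  [0, 0, 0, 0, 0, 0, 22],
  [0, 0, 0, 0, 0, 0, 22],
  [0, 0, 0, 0, 0, 0, 22],
])

```text
time: 24.38
position: [0.4503, 0.1649, 0.0649]
ee_rot: [0.706, 0.708, -0.0, 0.0]
contact_force: [-0.2, -0.2, 0.1]
gripper_width: 0.0281
```

Request:
move_arm([
  [0, 0, -0.1, 0, 0, 0, 22],
  [0, 0, -0.5, 0, 0, 0, 22],
  [0, 0, -1.0, 0, 0, 0, 22],
  [0, 0, -1.4, 0, 0, 0, 22],
])

```text
time: 24.72
position: [0.4506, 0.165, 0.1012]
ee_rot: [0.706, 0.708, 0.0, 0.0]
contact_force: [-0.8, 0.7, -0.3]
gripper_width: 0.0276
```

```bash
python3 -c "
from plan import *
p=place('button');p[2]=.08
plan(p)
a=read_camera('scene')[110:250,230:370,::-1]
cv2.imwrite('pics/p11.png',cv2.resize(a,None,fx=3.5,fy=3.5,interpolation=2))"
```

```text
t 24.72 pos [0.4506 0.165  0.1012] F [-0.8  0.7 -0.3] w 0.0276
shift [-3.78  8.98  0.86] turn [0.01 0.01 0.03]
```

View pics/p11.png

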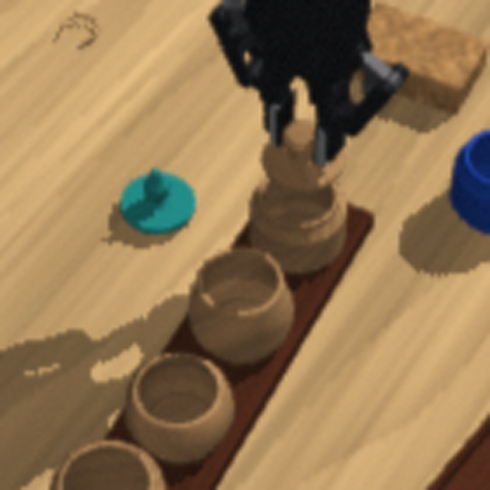

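The button lid is lifted, at crop (302,160). I'll carry it to the leftmost compartment.

Request:
move_arm([
  [0, 1.2, 0, 0, 0, 0, 22],
  [-0.5, 2.7, 0, 0, 0, 0, 22],
  [-1.3, 4.2, 0.2, 0, 0, 0, 22],
  [-2.1, 5.7, 0.4, 0, 0, 0, 22],
  [-2.9, 7.2, 0.6, 0, 0, 0, 22],
])

```text
time: 25.18
position: [0.631, 0.0941, 0.0896]
ee_rot: [0.706, 0.708, 0.002, 0.002]
contact_force: [1.2, 0.6, -1.0]
gripper_width: 0.0279
```

```bash
python3 -c "
from plan import *
p=place('button');p[2]=.03
plan(p)"
```

```text
t 25.18 pos [0.631  0.0941 0.0896] F [ 1.2  0.6 -1. ] w 0.0279
shift [-0.93  1.76  2.4 ] turn [0.06 0.   0.04]
```

Request:
move_arm([
  [-0.6, 1.1, 0.1, 0.06, 0, 0, 22],
  [-0.93, 1.76, 0.4, 0.06, 0, 0, 22],
  [-0.93, 1.76, 1.1, 0.06, 0, 0, 22],
  [-0.93, 1.76, 1.8, 0.06, 0, 0, 22],
  [-0.93, 1.76, 2.3, 0.06, 0, 0, 22],
])

```text
time: 25.6
position: [0.675, 0.0705, 0.0307]
ee_rot: [0.706, 0.708, -0.001, -0.001]
contact_force: [-1.5, -0.1, -0.5]
gripper_width: 0.0275
```

```bash
python3 -c "
from plan import *
p=place('button');p[2]=.012
plan(p)
a=read_camera('scene')[200:360,260:420,::-1]
cv2.imwrite('pics/p12.png',cv2.resize(a,None,fx=3,fy=3,interpolation=2))"
```

```text
t 25.6 pos [0.675  0.0705 0.0307] F [-1.5 -0.1 -0.5] w 0.0275
shift [0.02 0.02 0.75] turn [-0.02 -0.    0.03]
```

View pics/p12.png

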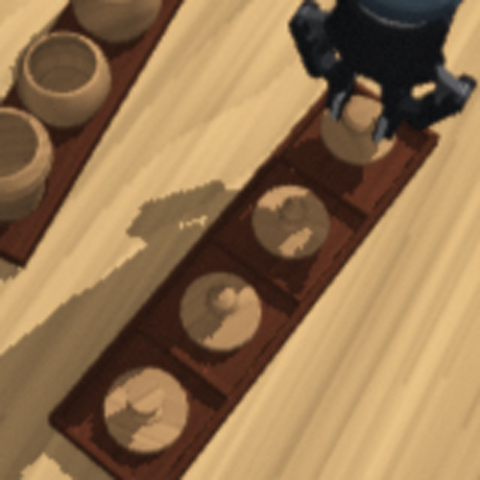

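Request:
move_arm([
  [0, 0, 0.2, 0, 0, 0, 22],
  [0, 0, 0.42, 0, 0, 0, 22],
  [0, 0, 0.58, 0, 0, 0, 22],
  [0, 0, 0.68, 0, 0, 0, 22],
  [0, 0, 0.69, 0, 0, 0, 22],
])

```text
time: 26.07
position: [0.6731, 0.071, 0.0109]
ee_rot: [0.706, 0.708, -0.002, -0.002]
contact_force: [0.6, -0.3, -0.6]
gripper_width: 0.0282
```

Request:
move_arm([
  [0, 0, 0.04, 0, 0, 0, 22],
  [0, 0, 0.07, 0, 0, 0, 22],
  [0, 0, 0.07, 0, 0, 0, 22],
])

```text
time: 26.32
position: [0.6734, 0.0711, 0.0106]
ee_rot: [0.706, 0.708, -0.001, -0.002]
contact_force: [-2.7, -0.3, 4.2]
gripper_width: 0.0276
```

Request:
move_arm([
  [0, 0, 0.03, 0, 0, 0, 22],
  [0, 0, 0.05, 0, 0, 0, 22],
  [0, 0, 0.05, 0, 0, 0, 22],
])

```text
time: 26.57
position: [0.6739, 0.0711, 0.0105]
ee_rot: [0.706, 0.708, -0.001, -0.001]
contact_force: [-2.1, -0.3, 5.2]
gripper_width: 0.0278
```

Request:
move_arm([
  [0, 0, 0, 0, 0, 0, 30],
  [0, 0, 0, 0, 0, 0, 36],
  [0, 0, 0, 0, 0, 0, 42],
  [0, 0, 0, 0, 0, 0, 50],
  [0, 0, 0, 0, 0, 0, 58],
])

```text
time: 26.98
position: [0.6738, 0.0711, 0.0102]
ee_rot: [0.706, 0.708, -0.001, -0.001]
contact_force: [0.3, -0.3, 0.5]
gripper_width: 0.0497
```

Request:
move_arm([
  [0, 0, -0.3, 0, 0, 0, 60],
  [0, 0, -1.2, 0, 0, 0, 60],
  [0, 0, -2.4, 0, 0, 0, 60],
  [0, 0, -3.8, 0, 0, 0, 60],
  [0, 0, -5.2, 0, 0, 0, 60],
])

```text
time: 27.4
position: [0.6737, 0.0711, 0.1414]
ee_rot: [0.706, 0.708, -0.002, -0.002]
contact_force: [0.7, 0.6, 0.4]
gripper_width: 0.0513
```

Request:
move_arm([
  [1.0, -1.0, -1, 0, 0, 0, 60],
  [2.4, -2.0, -1.5, 0, 0, 0, 60],
  [3.9, -2.5, -2, 0, 0, 0, 60],
  [5.4, -2.5, -2, 0, 0, 0, 60],
  [7, -2.5, -2, 0, 0, 0, 60],
])

```text
time: 27.82
position: [0.6105, 0.2475, 0.1949]
ee_rot: [0.706, 0.708, 0.0, -0.001]
contact_force: [1.3, -0.3, -0.0]
gripper_width: 0.0513
```

Request:
move_arm([
  [1.5, 0, 0, 0, 0, 0, 60],
  [3, 0, 0, 0, 0, 0, 60],
  [4.5, 0, 0, 0, 0, 0, 60],
  [4.5, 0, 0, 0, 0, 0, 60],
  [4.5, 0, 0, 0, 0, 0, 60],
])

```text
time: 28.23
position: [0.6093, 0.3624, 0.1949]
ee_rot: [0.705, 0.709, 0.0, -0.001]
contact_force: [-0.4, -0.8, -0.8]
gripper_width: 0.0513
```

```bash
python3 -c "
from plan import *
print(observe()['time'],observe()['qvel'].round(3))
a=read_camera('scene')[100:380,200:440,::-1];b=read_camera('top')[60:260,220:500,::-1]
cv2.imwrite('pics/f1.png',cv2.resize(a,None,fx=2.1,fy=2.1,interpolation=2))
cv2.imwrite('pics/f2.png',cv2.resize(b,None,fx=2.8,fy=2.8,interpolation=2))
for n in slot:
  for c in ('top','scene'):
    print(n,c,[(d['position'],round(d['conf'],2)) for d in tip_of(c,'lid_'+n)[:3]],'expect',proj(c,T(0,slot[n],.006)).round(1))
"
```

```text
28.2333 [-0.052 -0.017  0.03  -0.02  -0.004 -0.009]
button top [([308.6, 117.8], 0.71), ([388.3, 217.4], 0.26)] expect [308.2 116. ]
button scene [([376.7, 247.6], 0.94)] expect [378.  248.7]
finial top [([272.4, 273.4], 0.92), ([347.8, 120.3], 0.82)] expect [348.4 121.1]
finial scene [([358.0, 276.7], 0.65), ([276.6, 171.2], 0.61)] expect [356.7 275.4]
ball top [([388.0, 125.0], 0.56), ([303.3, 219.6], 0.55)] expect [388.6 126.3]
ball scene [([334.0, 301.2], 0.88)] expect [333.6 304.6]
spool top [([430.6, 130.2], 0.86)] expect [429.1 131.5]
spool scene [([308.3, 339.0], 0.8), ([357.3, 275.3], 0.73)] expect [308.5 336.3]
```

View pics/f1.png

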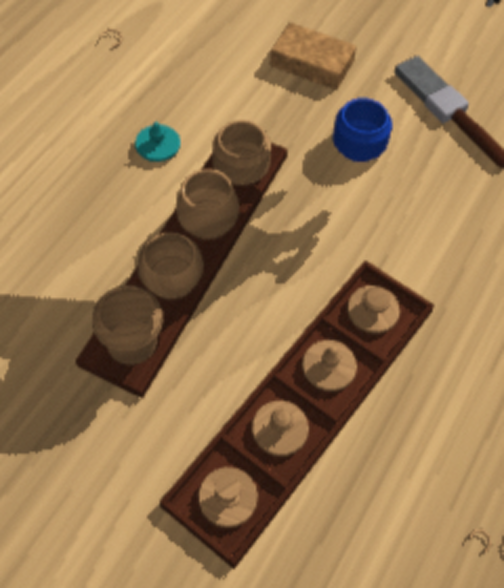

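View pics/f2.png

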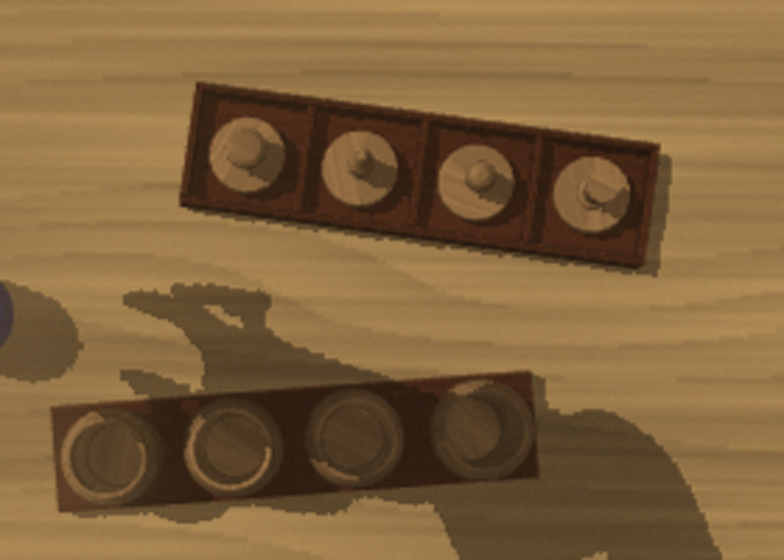

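All four lids lie knob up and centred, in the order button, finial, ball, spool. The four open boxes stand in their pockets, and the arm is clear of everything.

```bash
python3 -c "
from station import *
print(sign_off())"
```

```text
the job is handed in; nothing more can be done
None
```

The four lids are off their boxes and lying knob up in the tray, one to a compartment. Left to right they are button, finial, ball, spool, the same order as their boxes. Each was lowered until it touched the tray floor, at most about 11 N, before I opened the fingers. The job was handed in at about 28.7 s.

**Last checks:** both camera pictures show all four lids flat and centred. The best network finding on each lid was within about 4 pixels of its compartment centre. All four boxes stand open in their pockets, and the turquoise lid and blue box were left alone.

**What disagreed:**
- **Fingertip height:** judging by the pictures and contacts, the fingertips stood roughly 28 mm higher than the description gives. My first closing passed above the spool knob without touching it, so I worked down in small steps and used the height found for the other lids.
- **Finger opening:** it read about 2 mm under the known knob widths.
- **Networks:** they also gave a few false findings, such as the turquoise lid as the finial lid and one box as a lid, which I discarded against the pictures.

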